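Charge the mill hopper with grinding balls

ROBOT

A 7-joint arm with a two-finger parallel gripper is mounted at the origin on the work surface. World frame = base frame: x ahead of the robot, y to its left, z up, the work surface at z = 0. Lengths are in m, angles in rad, forces in N, time in s.
With the tool pointing down it reaches from about 0.4 to 0.9 m from the base axis. Payload 5.6 kg.
Tool frame: the origin (TCP) lies between the finger pads; the fingertips stand 19 mm ahead of it and the grasp point (between the pads) is the TCP (bot.tips_ahead is the distance from the TCP to the fingertips, in m); z points along the fingers, y is the line along which they close (so a half turn about z gives the same grasp; the last joint's range is limited). The gripper opens to 92 mm and grips with 3 to 60 N. Pads are 20 mm wide; open, the fingers measure 128 mm over their backs; the gripper's body (75 mm by 189 mm) begins 69 mm behind the grasp point.
Start: joints at [1.27, 0.468, -0.012, 1.603, 0.006, 1.071, -0.056], TCP at [0.166, -0.629, 0.234] pointing down, gripper open.
Joint ranges: [-2.53, 2.53], [-0.31, 2.02], [-1.57, 1.55], [0.28, 2.44], [-1.29, 4.43], [0.15, 1.84], [-2.92, 2.92]. Speed limits (rad/s): [2.57, 2.57, 3.14, 3.14, 3.14, 3.14, 3.14].

INTERFACE

Orientations are given as a unit quaternion [x, y, z, w].
In Python, from plant import status, cams, bot gives the robot as it stands.
- The arm moves only by the tool servo_tool, never from a script. Its argument "plan" is a list of rows, each a list of 2 entries, a list of its own where there are three numbers: the shift along the tool's x, y, z in m, then the turn about the tool's z in degrees. In form: [[[dx, dy, dz], twist], ...]. A call has 1 to 8 rows; each row is the pose to reach, as a shift and turn from the pose commanded when the call began, along the tool's axes at that moment; what a row does not reach only later rows make up. A row lasts 1/12 s, in which the tool goes at most 41.7 mm and 7.16 degrees, less where a joint would pass 70% of its speed; a pose out of reach is approached as far as the arm can. A call with a gripper value outside its range is refused whole. "grip" is the closure, from 0 (fully open) to 1 (shut), set as the call begins (left out, the last holds). The fingers move at their own pace and stop on an object; the grip force is fixed at half the most. Time passes only in rows, so rows that repeat a pose let the fingers close. It gives the time, the measured TCP pose, the force, the opening and the grip force at its end, in the units of the state.
- status.read_state(): the state, without advancing time (a new reading comes with each control period).
- cams.get_image(name): name is "scene" or "top" or "wrist"; returns the picture (420x560x3 uint8, red, green, blue); there is no depth.
- cams.camera_model(name): a dict with "K" (3x3 intrinsics, pixels), "world_from_camera" (4x4, takes a point from camera to world coordinates); the wrist camera has in their place "T_tool_cam" (4x4, takes a point from camera to tool coordinates, whose origin is the TCP and whose axes are the flange's). Camera axes: x right, y up, looking along -z (the intrinsics and any distortion apply to the point x, -y, -z); pixel columns grow to the right and rows downward; lengths in m; the calibration is good to about 2 mm. A picture is of the moment at which its call begins: read the wrist's pose just before it. camera_model takes no time and is no camera call.
- bot.sign_off(): hands the job in; it is judged then, once.
The state is a dict: "time_s": time; "joints": joint angles; "dq": joint speeds; "joint_torque": joint torques, N m; "eef_pos": TCP position; "orientation": TCP orientation; "contact_force": force on the tool from outside, world axes, zero at the start; "moment": the same for the moment, N m; "width": opening from 0.0 (shut) to 1.0 (fully open); "finger_force": force on a finger pad.
Only numpy, scipy, OpenCV 4.12 (cv2) and the standard library are available. Lean on these libraries where they do the work, as an engineer would, in place of code of your own. Each camera call takes 0.05 s, during which the arm holds its last target. There are 200 camera calls.

TASK

Charge the mill: swing the hopper's cover aside (it has a red post to push it by), pour all eight steel balls from the blue cup into the hopper, then stand the empty cup upright on its rubber mat again and swing the cover fully shut. Lose no ball and leave the other things on the bench alone.

Things in the scene. Friction and masses are not known exactly. Their poses are not given: they have to be found in the camera images.
- cup: blue sheet-metal pouring cup, open on top, 66 mm wide (y), 80 mm tall, walls 3 mm, about 220 g empty. Origin under its flat base (x = -28 to +30 mm), z up. Its two side walls, 66 mm apart, are flat and parallel: grip across y. The back wall (x = +30 mm) is vertical; the front wall leans out 35 degrees to the pouring lip, which points along the cup's -x
- cup_lip (a point): middle of the cup's pouring lip edge, at x = -84, y = 0, z = 80 mm in the cup's frame
- mat: black rubber mat, 170 (x) by 140 (y) mm, 3 mm thick, fixed to the bench; origin at the centre of its underside. The cup starts on it
- hopper: round steel feed hopper of a small mill, fixed to the bench on three splayed legs (feet 90 mm from its axis); open top of 148 mm inner and 156 mm outer diameter, rim 140 mm above the bench, inner floor 60 mm above the bench. Origin on the bench under its axis, z up. A lug at its +x side carries the pivot of the cover
- hopper_mouth (a point): centre of the hopper's mouth, at rim height (140 mm)
- cover (a joint): flat aluminium disc, 160 mm across, 5 mm thick, just above the hopper's rim (its top 147 mm above the bench); it swings level about a vertical pin at the hopper's +x side. In rad: 0 is shut (a stop), 2.0 fully open (a stop); it grows clockwise seen from above, the disc leaving towards the hopper's +y. It stays where it is left, with some friction
- cover_post (a point): centre of the top of the red upright post on the cover by which it is pushed; post 14 mm across, standing 45 mm above the disc (its top 192 mm above the bench), 140 mm from the pivot pin
- cover_pivot (a point): top of the cover at its pivot pin, 88 mm from the hopper's axis, 147 mm above the bench
- ball1_center (a point): centre of one of eight steel grinding balls, 18 mm across, 24 g, which start in the cup
- ball2_center (a point): centre of one of eight steel grinding balls, 18 mm across, 24 g, which start in the cup
- ball3_center (a point): centre of one of eight steel grinding balls, 18 mm across, 24 g, which start in the cup
- ball4_center (a point): centre of one of eight steel grinding balls, 18 mm across, 24 g, which start in the cup
- ball5_center (a point): centre of one of eight steel grinding balls, 18 mm across, 24 g, which start in the cup
- ball6_center (a point): centre of one of eight steel grinding balls, 18 mm across, 24 g, which start in the cup
- ball7_center (a point): centre of one of eight steel grinding balls, 18 mm across, 24 g, which start in the cup
- ball8_center (a point): centre of one of eight steel grinding balls, 18 mm across, 24 g, which start in the cup
- wrench: steel wrench, 170 mm, lying on the bench; bystander, to be left alone; origin at its underside
- bush: brass bush, 40 mm across, 35 mm tall; bystander, to be left alone; origin at its underside
- oil: yellow bottle, 52 mm across, 130 mm tall; bystander, to be left alone; origin at its underside
- driver: screwdriver with a red handle, 190 mm; bystander, to be left alone; origin at its underside
- gauge: steel block, 90 by 50 by 35 mm; bystander, to be left alone; origin at its underside
There are look-alikes about, which are no part of the job. There is more than one size of the mat; the job needs the middle-sized.

How it is judged:
By the outcome, as a careful person would: the job done as asked, in the order asked, and still so for the second after the job is handed in, with the robot touching nothing.
It also fails if it takes over 72 s, if anything falls off the work surface, if the arm or the gripper's body presses on something with over 40 N, if the wrist force passes 120 N, or if a joint passes its speed limit or range.

## Working session

There is one attempt and no reset: what is moved stays moved. The work goes in short steps, Python scripts to look and compute and a tool call to move; the robot and the scene stay as the last step left them, time stands still between calls to the robot, and variables do not carry over. Pictures are saved under pics/ and viewed, at most 10 in all, crops included, and the job is handed in when it is done.

Besides the shell and the picture viewer there is one more tool, called after "Emit:" as a command line: name --argument value ..., lists and objects as JSON in quotes. servo_tool: Moves the arm, as the interface text tells. Its arguments: {"type":"object","properties":{"plan":{"type":"array"},"grip":{"type":"number"}},"required":["plan"]}

```bash
mkdir -p pics; ls
python3 - <<'E'
from plant import status,cams,bot
import cv2,numpy as np
np.set_printoptions(precision=4,suppress=True)
s=status.read_state();print(s)
for n in ["scene","top"]:
    im=cams.get_image(n);cv2.imwrite(f"pics/{n}0.png",im[:,:,::-1])
for n in ["scene","top","wrist"]: print(n,cams.camera_model(n))
E
```

```text
pics
{'time_s': 0.0, 'joints': array([ 1.27  ,  0.4681, -0.0116,  1.6027,  0.0061,  1.0702, -0.0563]), 'dq': array([-0.0006,  0.0002,  0.0006, -0.0004,  0.0011,  0.0011, -0.0006]), 'joint_torque': array([  0.0741, -51.5768,   0.0083, -23.236 ,  -0.074 ,   0.5855,
        -0.0191]), 'eef_pos': array([ 0.1658, -0.6289,  0.2332]), 'orientation': array([0.9917, 0.1285, 0.    , 0.0003]), 'contact_force': array([ 0.9118, -0.0645, -0.0723]), 'moment': array([-0.057 , -0.0062,  0.0425]), 'finger_force': 0.8444523252546787, 'width': 1.001038026983485}
scene {'K': array([[487.9212,   0.    , 273.659 ],
       [  0.    , 487.9212, 202.2326],
       [  0.    ,   0.    ,   1.    ]]), 'world_from_camera': array([[ 0.457 , -0.5517,  0.6977,  1.5365],
       [ 0.8893,  0.2719, -0.3676, -0.4326],
       [ 0.0131,  0.7885,  0.6149,  1.0097],
       [ 0.    ,  0.    ,  0.    ,  1.    ]])}
top {'K': array([[491.3156,   0.    , 281.3988],
       [  0.    , 491.3156, 209.756 ],
       [  0.    ,   0.    ,   1.    ]]), 'world_from_camera': array([[ 0.018 ,  0.9763, -0.2158,  0.1478],
       [-0.9998,  0.0163, -0.0096,  0.1015],
       [-0.0059,  0.2159,  0.9764,  1.9318],
       [ 0.    ,  0.    ,  0.    ,  1.    ]])}
wrist {'K': array([[293.9883,   0.    , 278.3461],
       [  0.    , 293.9883, 215.8028],
       [  0.    ,   0.    ,   1.    ]]), 'T_tool_cam': array([[-0.0003,  0.9587,  0.2843,  0.081 ],
       [ 1.    ,  0.0002,  0.0002,  0.0001],
       [ 0.0001,  0.2843, -0.9587, -0.1504],
       [ 0.    ,  0.    ,  0.    ,  1.    ]])}
```

View pics/scene0.png

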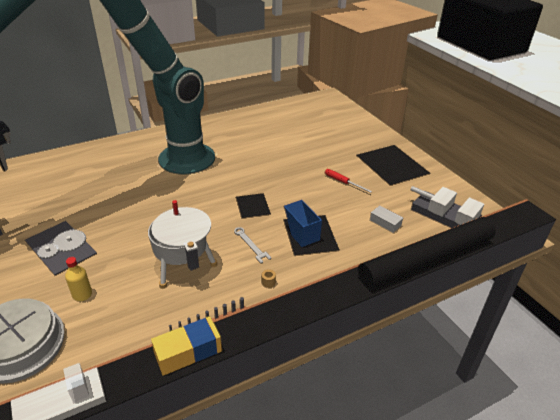

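View pics/top0.png

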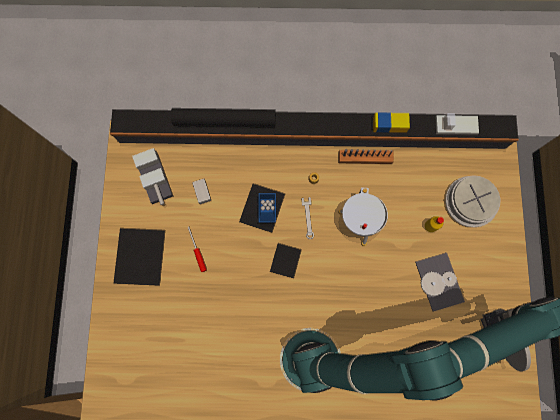

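The top view shows the mats: large at (140,257), middle at (262,207) under the cup, and small at (285,260). The hopper is at (364,214) with its red post at (364,227). Round look-alikes are the pot at (472,200) and the grey discs at (440,285). The scene view shows the hopper at (180,230), the cup at (303,222) and the post at (175,207). I choose the blue cup on the middle mat, and the hopper with the red post. Next I check both in a close crop.

Run:
```python
import cv2,numpy as np
t=cv2.imread("pics/top0.png")[170:270,230:430]
s=cv2.imread("pics/scene0.png")[180:300,140:345]
t=cv2.resize(t,None,fx=4,fy=4,interpolation=cv2.INTER_CUBIC)
cv2.imwrite("pics/tc.png",t)
cv2.imwrite("pics/sc.png",cv2.resize(s,None,fx=3.9,fy=3.9,interpolation=cv2.INTER_CUBIC))
```

```text
(no output)
```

View pics/tc.png

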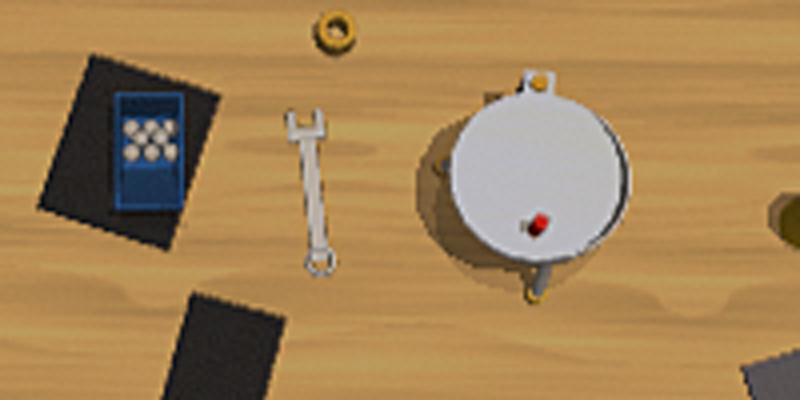

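View pics/sc.png

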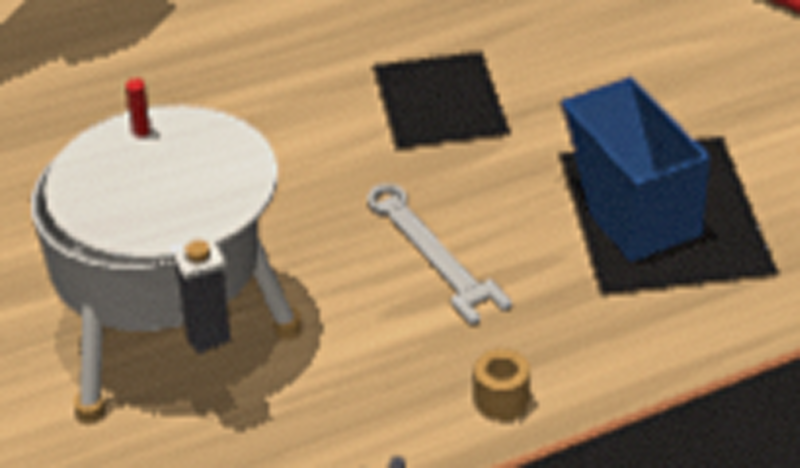

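```bash
cat > h.py <<'E'
import numpy as np
from plant import status,cams,bot
np.set_printoptions(precision=4,suppress=True)
def ray(n,u,v,st=None):
    c=cams.camera_model(n);K=c["K"]
    if n=="wrist":
        from scipy.spatial.transform import Rotation as R
        T=np.eye(4);T[:3,:3]=R.from_quat(st["orientation"]).as_matrix();T[:3,3]=st["eef_pos"];T=T@c["T_tool_cam"]
    else: T=c["world_from_camera"]
    d=np.array([(u-K[0,2])/K[0,0],-(v-K[1,2])/K[1,1],-1.])
    return T[:3,3],T[:3,:3]@d/np.linalg.norm(d)
def tri(*rays):
    A=sum(np.eye(3)-np.outer(d,d) for o,d in rays);b=sum((np.eye(3)-np.outer(d,d))@o for o,d in rays)
    p=np.linalg.solve(A,b);return p,max(np.linalg.norm((np.eye(3)-np.outer(d,d))@(p-o)) for o,d in rays)
def plane(r,z): o,d=r;return o+d*(z-o[2])/d[2]
E
python3 - <<'E'
from h import *
T=lambda u,v:ray("top",230+(u+.5)/4-.5,170+(v+.5)/4-.5)
S=lambda u,v:ray("scene",140+(u+.5)/3.9-.5,180+(v+.5)/3.9-.5)
for n,a,b,z in [("post",(542,218),(135,84),.192),("pivot",(540,83),(197,247),.147),("lipL",(116,211),(630,79),.083),("lipR",(184,211),(563,103),.083),("backL",(116,93),(707,153),.083),("backR",(183,93),(638,182),.083),("oil",(789,215),None,.13)]:
    if b:print(n,*tri(T(*a),S(*b)),plane(T(*a),z)[:2],plane(S(*b),z)[:2])
print("disc",plane(T(537,177),.147))
for c in [(92,55),(220,97),(168,250),(38,207)]:print("mat",plane(T(*c),.003))
E
```

```text
post [ 0.4844 -0.1839  0.1916] 0.0002649021367437301 [ 0.4844 -0.1836] [ 0.4849 -0.1843]
pivot [ 0.6204 -0.1907  0.1525] 7.0762954914506e-05 [ 0.6219 -0.1915] [ 0.6145 -0.1892]
lipL [0.5066 0.2068 0.0779] 0.00035262303595935283 [0.5055 0.2062] [0.5123 0.2036]
lipR [0.5086 0.1429 0.077 ] 0.0019801281218564774 [0.5065 0.141 ] [0.5158 0.1411]
backL [0.6212 0.2089 0.0858] 0.0004014534538645953 [0.6221 0.2094] [0.6183 0.2105]
backR [0.6238 0.1454 0.0829] 0.0011926191554731585 [0.6232 0.1444] [0.6243 0.1465]
disc [ 0.5318 -0.1871  0.147 ]
mat [0.6821 0.2396 0.003 ]
mat [0.6402 0.1087 0.003 ]
mat [0.4823 0.1578 0.003 ]
mat [0.5237 0.2888 0.003 ]
```

The crop confirms the choice. The cup's lip points at world -x (the lower edge, about (150,211) in the top crop). The cover pivot is at (540,83) and the red post at (542,218). All heights match the text: post 0.192 and rim 0.080 above the mat. A small helper turns world waypoints into tool-frame rows.

```bash
cat > mv.py <<'E'
import numpy as np,sys,json
from h import status
def heading(s):
    from scipy.spatial.transform import Rotation as R
    y=R.from_quat(s["orientation"]).as_matrix()[:,1];return np.degrees(np.arctan2(y[1],y[0]))
def calls(wps,p=None,h=None,ease=True):
    """wps: (x,y,z,heading_of_tool_y_deg,rows) ; one call each"""
    s=status.read_state();p=np.array(s["eef_pos"]) if p is None else np.array(p);h=heading(s) if h is None else h
    for *q,hh,n in wps:
        d=np.array(q)-p;a=np.radians(h);y=np.array([np.cos(a),np.sin(a),0]);x=np.array([-y[1],y[0],0])
        t=[d@x,d@y,-d[2]];tw=-(hh-h)
        print([round(v,3) for v in t],round(tw,1),"rows",n,"per-row mm",round(np.linalg.norm(d)/n*1e3,1),"deg",round(tw/n,1))
        p=np.array(q);h=hh
E
python3 - <<'E'
from mv import *
calls([(.27,-.48,.25,-20,8),(.38,-.32,.25,35,8),(.4844,-.1841,.25,88,8),(.4844,-.1841,.184,88,4)])
E
```

```text
[np.float64(0.139), np.float64(-0.117), np.float64(-0.017)] -55.2 rows 8 per-row mm 22.8 deg -6.9
[np.float64(0.188), np.float64(0.049), np.float64(-0.0)] -55 rows 8 per-row mm 24.3 deg -6.9
[np.float64(0.051), np.float64(0.163), np.float64(-0.0)] -53 rows 8 per-row mm 21.4 deg -6.6
[np.float64(0.0), np.float64(0.0), np.float64(0.066)] 0 rows 4 per-row mm 16.5 deg 0.0
```

Emit:
servo_tool --plan '[[[0.017, -0.015, -0.002], -7], [[0.035, -0.029, -0.004], -14], [[0.052, -0.044, -0.006], -21], [[0.07, -0.058, -0.008], -28], [[0.087, -0.073, -0.011], -35], [[0.104, -0.088, -0.013], -42], [[0.122, -0.102, -0.015], -49], [[0.139, -0.117, -0.017], -55]]'

```text
time_s: 0.77
eef_pos: [0.2705, -0.4785, 0.2502]
orientation: [0.819, 0.574, 0.0, -0.001]
contact_force: [-0.1, 0.7, 0.1]
width: 0.998
finger_force: 0.0
```

Emit:
servo_tool --plan '[[[0.023, 0.006, 0], -7], [[0.047, 0.012, 0], -14], [[0.07, 0.018, 0], -21], [[0.094, 0.025, 0], -28], [[0.118, 0.031, 0], -35], [[0.141, 0.037, 0], -42], [[0.165, 0.043, 0], -49], [[0.188, 0.049, 0], -55]]'

```text
time_s: 1.43
eef_pos: [0.3813, -0.3191, 0.2502]
orientation: [0.461, 0.887, 0.0, -0.001]
contact_force: [0.2, 1.3, -0.6]
width: 1.002
finger_force: 0.0
```

Run:
```python
from mv import *
print(heading(status.read_state()))
calls([(.4844,-.1841,.25,88,8),(.4844,-.1841,.184,88,4)])
```

```text
35.10518024161127
[np.float64(0.051), np.float64(0.162), np.float64(0.0)] -52.9 rows 8 per-row mm 21.2 deg -6.6
[np.float64(0.0), np.float64(0.0), np.float64(0.066)] 0 rows 4 per-row mm 16.5 deg 0.0
```

Emit:
servo_tool --plan '[[[0.006, 0.02, 0], -7], [[0.013, 0.041, 0], -14], [[0.019, 0.061, 0], -21], [[0.026, 0.081, 0], -28], [[0.032, 0.101, 0], -35], [[0.038, 0.122, 0], -42], [[0.045, 0.142, 0], -48], [[0.051, 0.162, 0], -53]]'

```text
time_s: 2.1
eef_pos: [0.4851, -0.1852, 0.2501]
orientation: [0.017, 1.0, 0.0, -0.001]
contact_force: [0.1, 1.5, -0.2]
width: 1.002
finger_force: 0.0
```

Emit:
servo_tool --plan '[[[0, 0, 0.015], 0], [[0, 0, 0.033], 0], [[0, 0, 0.05], 0], [[0, 0, 0.062], 0], [[0, 0, 0.066], 0], [[0, 0, 0.066], 0]]'

```text
time_s: 2.6
eef_pos: [0.4845, -0.1861, 0.1835]
orientation: [0.019, 1.0, 0.001, -0.001]
contact_force: [0.3, 0.3, 0.2]
width: 1.003
finger_force: 0.0
```

Emit:
servo_tool --plan '[[[0, 0, 0], 0], [[0, 0, 0], 0], [[0, 0, 0], 0], [[0, 0, 0], 0], [[0, 0, 0], 0], [[0, 0, 0], 0], [[0, 0, 0], 0], [[0, 0, 0], 0]]' --grip 1

```text
time_s: 3.27
eef_pos: [0.4853, -0.1863, 0.1846]
orientation: [0.02, 1.0, -0.0, 0.0]
contact_force: [-0.1, 1.8, -0.8]
width: 0.444
finger_force: 0.0
```

Run:
```python
from mv import *
s=status.read_state();print(heading(s),s["contact_force"],s["width"])
pv=np.array([.6205,-.191]);p=s["eef_pos"];v=p[:2]-pv;r=np.hypot(*v);a0=np.degrees(np.arctan2(v[1],v[0]));print(r,a0)
W=[]
for da in (20,40,60,80,100,115):
    a=np.radians(a0-da);W.append((*(pv+.1385*np.array([np.cos(a),np.sin(a)])),p[2],heading(s)-da,5))
calls(W)
```

```text
87.76342044028105 [-0.073  1.834 -0.812] 0.4440168240808742
0.13533005414074553 178.0021630577461
[np.float64(-0.005), np.float64(0.047), np.float64(-0.0)] 20.0 rows 5 per-row mm 9.5 deg 4.0
[np.float64(-0.008), np.float64(0.047), np.float64(-0.0)] 20.0 rows 5 per-row mm 9.6 deg 4.0
[np.float64(-0.008), np.float64(0.047), np.float64(-0.0)] 20.0 rows 5 per-row mm 9.6 deg 4.0
[np.float64(-0.008), np.float64(0.047), np.float64(-0.0)] 20.0 rows 5 per-row mm 9.6 deg 4.0
[np.float64(-0.008), np.float64(0.047), np.float64(-0.0)] 20.0 rows 5 per-row mm 9.6 deg 4.0
[np.float64(-0.005), np.float64(0.036), np.float64(-0.0)] 15.0 rows 5 per-row mm 7.2 deg 3.0
```

Emit:
servo_tool --plan '[[[0, 0, 0], 0], [[0, 0, 0], 0], [[0, 0, 0], 0], [[0, 0, 0], 0], [[0, 0, 0], 0], [[0, 0, 0], 0]]' --grip 1

```text
time_s: 3.77
eef_pos: [0.4852, -0.186, 0.1845]
orientation: [0.019, 1.0, 0.0, -0.0]
contact_force: [-0.7, 2.1, -1.0]
width: 0.146
finger_force: 30.0
```

Emit:
servo_tool --plan '[[[0, 0.005, 0], 2], [[0, 0.01, 0], 4], [[-0.001, 0.019, 0], 8], [[-0.003, 0.029, 0], 12], [[-0.005, 0.038, 0], 16], [[-0.008, 0.047, 0], 20]]'

```text
time_s: 4.27
eef_pos: [0.4953, -0.1397, 0.1845]
orientation: [0.195, 0.981, -0.0, 0.0]
contact_force: [0.4, -0.0, -1.3]
width: 0.144
finger_force: 30.0
```

Emit:
servo_tool --plan '[[[0, 0.01, 0], 4], [[-0.001, 0.019, 0], 8], [[-0.003, 0.029, 0], 12], [[-0.005, 0.038, 0], 16], [[-0.008, 0.047, 0], 20]]'

```text
time_s: 4.68
eef_pos: [0.5207, -0.0995, 0.1846]
orientation: [0.362, 0.932, -0.0, 0.0]
contact_force: [0.3, 0.1, -2.0]
width: 0.143
finger_force: 30.0
```

Emit:
servo_tool --plan '[[[0, 0.01, 0], 4], [[-0.001, 0.019, 0], 8], [[-0.003, 0.029, 0], 12], [[-0.005, 0.038, 0], 16], [[-0.008, 0.047, 0], 20]]'

```text
time_s: 5.1
eef_pos: [0.5583, -0.0704, 0.1845]
orientation: [0.518, 0.855, -0.001, 0.0]
contact_force: [-0.8, -0.5, 0.1]
width: 0.147
finger_force: 30.0
```

Emit:
servo_tool --plan '[[[0, 0.01, 0], 4], [[-0.001, 0.019, 0], 8], [[-0.003, 0.029, 0], 12], [[-0.005, 0.038, 0], 16], [[-0.008, 0.047, 0], 20]]'

```text
time_s: 5.52
eef_pos: [0.6035, -0.0559, 0.1845]
orientation: [0.659, 0.752, -0.001, 0.0]
contact_force: [-0.5, -1.1, 0.5]
width: 0.143
finger_force: 30.0
```

Emit:
servo_tool --plan '[[[0, 0.01, 0], 4], [[-0.001, 0.019, 0], 8], [[-0.003, 0.029, 0], 12], [[-0.005, 0.038, 0], 16], [[-0.006, 0.043, 0], 18]]'

```text
time_s: 5.93
eef_pos: [0.6471, -0.057, 0.1846]
orientation: [0.769, 0.64, -0.001, 0.001]
contact_force: [-2.5, -2.3, 2.5]
width: 0.144
finger_force: 30.0
```

Run:
```python
from mv import *
s=status.read_state();p=s["eef_pos"];v=p[:2]-np.array([.6205,-.191]);print(heading(s),p,np.hypot(*v),np.degrees(np.arctan2(v[1],v[0])),s["contact_force"])
```

```text
-10.476408070435093 [ 0.6471 -0.057   0.1846] 0.1366697776221483 78.76061187081075 [-2.4579 -2.3488  2.5445]
```

Emit:
servo_tool --plan '[[[0, 0.007, 0], 3], [[-0.001, 0.014, 0], 6], [[-0.002, 0.021, 0], 9], [[-0.002, 0.024, 0], 10], [[-0.002, 0.024, 0], 10]]'

```text
time_s: 6.35
eef_pos: [0.6673, -0.0623, 0.1845]
orientation: [0.821, 0.571, -0.003, -0.001]
contact_force: [-9.7, 0.4, 7.4]
width: 0.14
finger_force: 30.0
```

Emit:
servo_tool --plan '[[[0, 0.004, 0], 1], [[0, 0.008, 0], 3], [[-0.001, 0.012, 0], 4], [[-0.001, 0.012, 0], 4]]'

```text
time_s: 6.68
eef_pos: [0.6675, -0.0628, 0.184]
orientation: [0.839, 0.544, -0.013, -0.01]
contact_force: [-40.8, 8.2, 27.1]
width: 0.144
finger_force: 30.1
```

Emit:
servo_tool --plan '[[[0, -0.006, 0], -2], [[0, -0.012, 0], -4], [[0, -0.012, 0], -4]]'

```text
time_s: 6.93
eef_pos: [0.6671, -0.0626, 0.1843]
orientation: [0.82, 0.572, -0.003, -0.001]
contact_force: [-8.3, -0.0, 3.2]
width: 0.144
finger_force: 30.0
```

Emit:
servo_tool --plan '[[[0, 0, 0], 0], [[0, 0, 0], 0], [[0, 0, 0], 0], [[0, 0, 0], 0], [[0, 0, -0.02], 0], [[0, 0, -0.05], 0], [[0, 0, -0.08], 0], [[0, 0, -0.11], 0]]' --grip 0

```text
time_s: 7.6
eef_pos: [0.6698, -0.0612, 0.2955]
orientation: [0.82, 0.572, -0.0, -0.0]
contact_force: [0.5, 1.8, -0.4]
width: 0.703
finger_force: 0.0
```

Run:
```python
from mv import *
import cv2
cv2.imwrite("pics/top1.png",cv2.resize(cams.get_image("top")[170:270,230:430,::-1],None,fx=4,fy=4,interpolation=cv2.INTER_CUBIC))
print(heading(status.read_state()),status.read_state()["joints"])
calls([(.64,.06,.29,30,6),(.586,.176,.29,91,8),(.586,.176,.155,91,5),(.586,.1755,.038,91,8)])
```

```text
Traceback (most recent call last):
NameError: name 'cams' is not defined. Did you mean: 'calls'?
```

Run:
```python
from mv import *
print(heading(status.read_state()),status.read_state()["joints"])
calls([(.64,.06,.29,33,8),(.586,.1755,.29,91,8),(.586,.1755,.16,91,5)])
```

```text
-20.217013155136982 [ 0.2514  0.4819 -0.304   1.4578  0.1476  1.2249 -0.4231]
[np.float64(0.103), np.float64(-0.07), np.float64(0.005)] -53.2 rows 8 per-row mm 15.6 deg -6.7
[np.float64(0.126), np.float64(0.018), np.float64(-0.0)] -58 rows 8 per-row mm 15.9 deg -7.2
[np.float64(0.0), np.float64(0.0), np.float64(0.13)] 0 rows 5 per-row mm 26.0 deg 0.0
```

Emit:
servo_tool --plan '[[[0.013, -0.009, 0], -7], [[0.026, -0.018, 0], -14], [[0.039, -0.026, 0], -20], [[0.052, -0.035, 0], -27], [[0.064, -0.044, 0], -34], [[0.077, -0.052, 0], -41], [[0.09, -0.061, 0], -47], [[0.103, -0.07, 0.005], -53]]' --grip 0

```text
time_s: 8.27
eef_pos: [0.6402, 0.0605, 0.2904]
orientation: [0.477, 0.879, 0.001, 0.001]
contact_force: [-0.4, 1.8, -0.2]
width: 0.999
finger_force: 0.0
```

Emit:
servo_tool --plan '[[[0.016, 0.002, 0], -7], [[0.032, 0.004, 0], -14], [[0.047, 0.007, 0], -21], [[0.063, 0.009, 0], -28], [[0.079, 0.011, 0], -35], [[0.095, 0.014, 0], -42], [[0.11, 0.016, 0], -49], [[0.126, 0.018, 0], -56]]'

```text
time_s: 8.93
eef_pos: [0.5866, 0.1759, 0.2896]
orientation: [0.008, 1.0, 0.0, 0.0]
contact_force: [0.6, 1.6, 0.2]
width: 0.997
finger_force: 0.0
```

Run:
```python
from mv import *
from h import *
import cv2
s=status.read_state();w=cams.get_image("wrist");t=cams.get_image("top")
w=w[:,:,::-1];t=cv2.resize(t[170:270,270:430,::-1],(400,250),interpolation=cv2.INTER_CUBIC)
cv2.imwrite("pics/w1.png",np.hstack([cv2.resize(w,(440,330)),np.vstack([t[:,:360],np.zeros((80,360,3),np.uint8)])]))
print(s["eef_pos"],s["orientation"],heading(s))
calls([(.586,.1755,.16,91,5),(.586,.1755,.038,91,8)])
```

```text
[0.5866 0.1759 0.2896] [0.0078 1.     0.0002 0.0002] 89.10543070862649
[np.float64(-0.001), np.float64(-0.003), np.float64(0.13)] -1.8 rows 5 per-row mm 26.0 deg -0.4
[np.float64(0.0), np.float64(0.0), np.float64(0.122)] 0 rows 8 per-row mm 15.2 deg 0.0
```

View pics/w1.png

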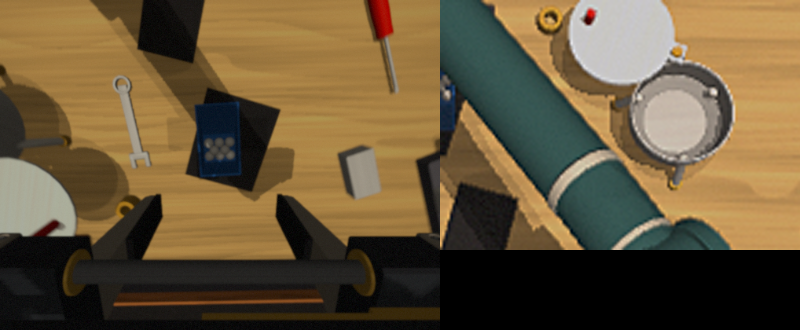

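The hopper is open, with its mouth at panel (682,112), and the cover sits beside it with the post at (590,17). The cup is seen with lip middle (217,102) and back middle (219,177).

Run:
```python
from h import *
from mv import *
s=status.read_state()
f=560/440
for p in [(217,102),(219,177),(197,140),(240,138)]: print(plane(ray("wrist",p[0]*f,p[1]*f,s),.083))
print(plane(ray("top",270+242/2.5,170+112.5/2.5),.14))
```

```text
[0.5065 0.1778 0.083 ]
[0.6238 0.179  0.083 ]
[0.5627 0.1457 0.083 ]
[0.5606 0.2125 0.083 ]
[ 0.5292 -0.199   0.14  ]
```

Emit:
servo_tool --plan '[[[0, 0, 0.02], -1], [[0, 0.001, 0.05], -2], [[0, 0.001, 0.08], -2], [[0, 0.001, 0.11], -2], [[0, 0.001, 0.14], -2], [[0, 0.001, 0.17], -2], [[0, 0.001, 0.185], -2], [[0, 0.001, 0.195], -2]]'

```text
time_s: 9.7
eef_pos: [0.5861, 0.1753, 0.0924]
orientation: [-0.006, 1.0, -0.0, -0.001]
contact_force: [-0.4, 1.8, -0.2]
width: 1.005
finger_force: 0.0
```

Run:
```python
from mv import *
print(heading(status.read_state()));calls([(.586,.177,.038,91,5)])
```

```text
90.67950818517689
[np.float64(0.0), np.float64(0.002), np.float64(0.054)] -0.3 rows 5 per-row mm 10.9 deg -0.1
```

Emit:
servo_tool --plan '[[[0, 0.001, 0.012], 0], [[0, 0.001, 0.026], 0], [[0, 0.002, 0.04], 0], [[0, 0.002, 0.05], 0], [[0, 0.002, 0.055], 0], [[0, 0.002, 0.055], 0]]'

```text
time_s: 10.2
eef_pos: [0.5861, 0.178, 0.0384]
orientation: [-0.007, 1.0, -0.0, -0.001]
contact_force: [-0.3, 1.6, -1.2]
width: 1.003
finger_force: 0.0
```

Emit:
servo_tool --plan '[[[0, 0, 0], 0], [[0, 0, 0], 0], [[0, 0, 0], 0], [[0, 0, 0], 0], [[0, 0, 0], 0], [[0, 0, 0], 0], [[0, 0, 0], 0]]' --grip 1

```text
time_s: 10.78
eef_pos: [0.5869, 0.1771, 0.0401]
orientation: [-0.006, 1.0, -0.001, 0.0]
contact_force: [-2.6, -3.2, 5.9]
width: 0.719
finger_force: 29.9
```

Emit:
servo_tool --plan '[[[0, 0, -0.005], 0], [[0, 0, -0.013], 0], [[0, 0, -0.022], 0], [[0, 0, -0.03], 0], [[0, 0, -0.03], 0]]'

```text
time_s: 11.2
eef_pos: [0.5877, 0.1791, 0.0717]
orientation: [-0.007, 1.0, 0.001, 0.002]
contact_force: [-0.1, 1.8, -4.4]
width: 0.718
finger_force: 29.9
```

Emit:
servo_tool --plan '[[[0, 0, -0.01], 0], [[0, 0, -0.03], 0], [[0, 0, -0.06], 0], [[0, 0, -0.095], 0], [[0, 0, -0.13], 0], [[0, 0, -0.165], 0], [[0, 0, -0.19], 0], [[0, 0, -0.2], 0]]'

```text
time_s: 11.87
eef_pos: [0.5878, 0.1793, 0.2743]
orientation: [-0.007, 1.0, 0.001, 0.003]
contact_force: [-0.0, 2.1, -3.5]
width: 0.718
finger_force: 29.9
```

Run:
```python
from mv import *
print(heading(status.read_state()));calls([(.577,.10,.27,66,5),(.56,-.02,.27,33,6),(.54,-.16,.27,5,6),(.531,-.2375,.27,0,6)])
```

```text
90.79260133798155
[np.float64(0.012), np.float64(-0.079), np.float64(0.004)] 24.8 rows 5 per-row mm 16.0 deg 5.0
[np.float64(-0.033), np.float64(-0.117), np.float64(-0.0)] 33 rows 6 per-row mm 20.2 deg 5.5
[np.float64(-0.107), np.float64(-0.093), np.float64(-0.0)] 28 rows 6 per-row mm 23.6 deg 4.7
[np.float64(-0.076), np.float64(-0.016), np.float64(-0.0)] 5 rows 6 per-row mm 13.0 deg 0.8
```

Emit:
servo_tool --plan '[[[0.001, -0.007, 0], 2], [[0.003, -0.02, 0], 6], [[0.006, -0.038, 0], 12], [[0.009, -0.058, 0], 18], [[0.012, -0.079, 0], 24.8]]'

```text
time_s: 12.28
eef_pos: [0.574, 0.0974, 0.2668]
orientation: [0.211, 0.977, -0.001, -0.002]
contact_force: [0.7, 1.0, -5.1]
width: 0.717
finger_force: 29.9
```

Emit:
servo_tool --plan '[[[-0.006, -0.02, 0], 5.5], [[-0.011, -0.039, 0], 11], [[-0.016, -0.058, 0], 16.5], [[-0.022, -0.078, 0], 22], [[-0.028, -0.098, 0], 27.5], [[-0.033, -0.117, 0], 33]]'

```text
time_s: 12.78
eef_pos: [0.5563, -0.0234, 0.267]
orientation: [0.481, 0.877, -0.001, -0.002]
contact_force: [-0.5, 1.3, -3.8]
width: 0.719
finger_force: 29.9
```

Emit:
servo_tool --plan '[[[-0.018, -0.016, 0], 5], [[-0.036, -0.031, 0], 10], [[-0.054, -0.047, 0], 15], [[-0.072, -0.062, 0], 20], [[-0.09, -0.078, 0], 24], [[-0.107, -0.093, 0], 28]]'

```text
time_s: 13.28
eef_pos: [0.5367, -0.1637, 0.2677]
orientation: [0.678, 0.735, -0.001, -0.001]
contact_force: [0.5, 1.4, -4.1]
width: 0.714
finger_force: 29.9
```

Emit:
servo_tool --plan '[[[-0.02, -0.004, 0], 2], [[-0.038, -0.008, 0], 3], [[-0.054, -0.011, 0], 4], [[-0.066, -0.014, 0], 5], [[-0.074, -0.016, 0], 5], [[-0.076, -0.016, 0], 5], [[-0.076, -0.016, 0], 5]]'

```text
time_s: 13.87
eef_pos: [0.5291, -0.2388, 0.2695]
orientation: [0.707, 0.707, 0.0, -0.0]
contact_force: [0.2, 1.5, -3.6]
width: 0.714
finger_force: 29.9
```

Run:
```python
from mv import *
s=status.read_state();print(heading(s),s["joints"]);calls([(.531,-.2375,.1835,0,8)])
```

```text
-0.02927823963902306 [ 0.6406  0.3443 -0.3448  1.7217  0.128   1.0979  0.2556]
[np.float64(0.001), np.float64(0.002), np.float64(0.086)] -0.0 rows 8 per-row mm 10.7 deg -0.0
```

Emit:
servo_tool --plan '[[[0.001, 0.001, 0.01], 0], [[0.001, 0.002, 0.025], 0], [[0.001, 0.002, 0.045], 0], [[0.001, 0.002, 0.062], 0], [[0.001, 0.002, 0.076], 0], [[0.001, 0.002, 0.084], 0], [[0.001, 0.002, 0.086], 0]]'

```text
time_s: 14.45
eef_pos: [0.5303, -0.2362, 0.1816]
orientation: [0.707, 0.708, -0.0, -0.002]
contact_force: [-0.5, 1.9, -4.8]
width: 0.716
finger_force: 29.9
```

Emit:
servo_tool --plan '[[[0, 0, 0.003], 0], [[0, 0, 0.006], 0], [[0.001, 0, 0.009], 0], [[0.002, 0, 0.012], 0], [[0.002, 0, 0.012], 0]]'

```text
time_s: 14.87
eef_pos: [0.5322, -0.2358, 0.1751]
orientation: [0.707, 0.707, 0.0, 0.002]
contact_force: [-4.6, 3.9, 10.9]
width: 0.717
finger_force: 30.0
```

Run:
```python
from mv import *
from h import *
import cv2
s=status.read_state();print(s["moment"],s["contact_force"])
cv2.imwrite("pics/s2.png",cv2.resize(cams.get_image("scene")[140:300,90:290,::-1],None,fx=3,fy=3,interpolation=cv2.INTER_CUBIC))
```

```text
[ 0.5301  1.5004 -0.1092] [-4.628   3.8747 10.9183]
```

View pics/s2.png

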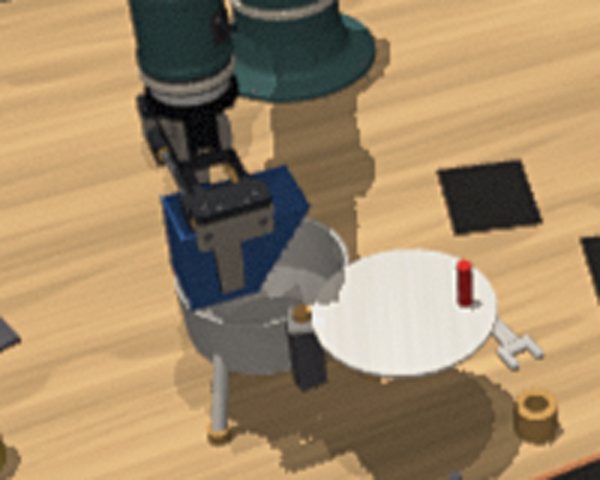

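The cup, at (235,235), is over the mouth with its base edge on the rim at (195,300) and the lip towards the cover. Now I lower it so that the rim turns it in the grip.

Emit:
servo_tool --plan '[[[0.001, 0, 0.003], 0], [[0.002, 0, 0.006], 0], [[0.003, 0, 0.008], 0], [[0.003, 0, 0.008], 0]]'

```text
time_s: 15.25
eef_pos: [0.5326, -0.2311, 0.1682]
orientation: [0.707, 0.707, 0.001, 0.001]
contact_force: [-6.9, 9.2, 19.1]
width: 0.719
finger_force: 30.0
```

Emit:
servo_tool --plan '[[[0.001, 0, 0.003], 0], [[0.002, 0, 0.006], 0], [[0.003, 0, 0.008], 0], [[0.003, 0, 0.008], 0]]'

```text
time_s: 15.58
eef_pos: [0.5329, -0.2272, 0.1599]
orientation: [0.707, 0.707, 0.001, 0.001]
contact_force: [-6.5, 10.8, 18.2]
width: 0.716
finger_force: 30.0
```

Emit:
servo_tool --plan '[[[0.001, -0.001, 0.003], 0], [[0.002, -0.002, 0.006], 0], [[0.002, -0.002, 0.008], 0], [[0.002, -0.002, 0.008], 0]]'

```text
time_s: 15.92
eef_pos: [0.5326, -0.2245, 0.1522]
orientation: [0.706, 0.708, 0.003, 0.002]
contact_force: [-2.3, 11.6, 16.2]
width: 0.719
finger_force: 30.0
```

Emit:
servo_tool --plan '[[[0.001, 0, 0.003], 0], [[0.002, 0, 0.006], 0], [[0.002, 0, 0.008], 0], [[0.002, 0, 0.008], 0]]'

```text
time_s: 16.25
eef_pos: [0.5327, -0.2224, 0.1437]
orientation: [0.706, 0.708, 0.003, 0.002]
contact_force: [-0.7, 11.2, 14.6]
width: 0.717
finger_force: 30.0
```

Run:
```python
from mv import *
from h import *
import cv2
s=cams.get_image("scene")[140:300,90:290,::-1];t=cams.get_image("top")[170:270,300:430,::-1]
cv2.imwrite("pics/s3.png",np.hstack([cv2.resize(s,(450,360),interpolation=2),cv2.resize(t,(340,262),interpolation=2)[:,:].__class__(shape=(0,340,3),dtype=np.uint8) if 0 else np.vstack([cv2.resize(t,(340,262),interpolation=2),np.zeros((98,340,3),np.uint8)])]))
```

```text
(no output)
```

View pics/s3.png

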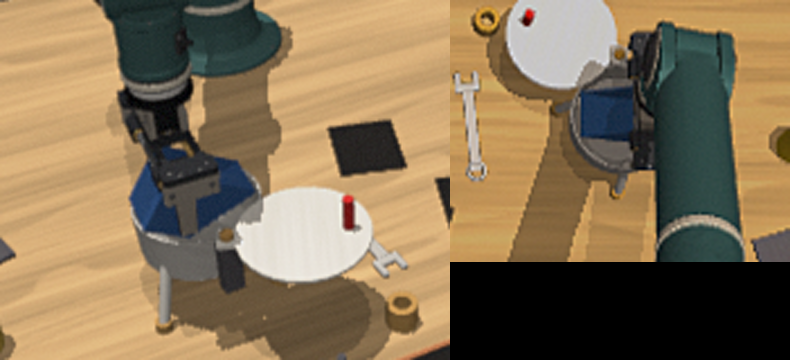

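The cup is tipping into the mouth (panel (190,190)), with the lip inside the hopper. I continue.

Emit:
servo_tool --plan '[[[0, 0, 0.003], 0], [[0, 0, 0.006], 0], [[0, 0, 0.008], 0], [[0, 0, 0.008], 0]]'

```text
time_s: 16.68
eef_pos: [0.5331, -0.2223, 0.136]
orientation: [0.707, 0.708, 0.003, 0.002]
contact_force: [-0.4, 11.9, 14.1]
width: 0.717
finger_force: 30.0
```

Emit:
servo_tool --plan '[[[-0.001, 0, 0.003], 0], [[-0.002, 0, 0.005], 0], [[-0.003, 0, 0.006], 0], [[-0.003, 0, 0.006], 0]]'

```text
time_s: 17.02
eef_pos: [0.5333, -0.2235, 0.1298]
orientation: [0.706, 0.708, 0.004, 0.001]
contact_force: [-0.6, 14.9, 14.1]
width: 0.726
finger_force: 30.0
```

Emit:
servo_tool --plan '[[[0.001, 0, -0.004], 0], [[0.002, 0, -0.01], 0], [[0.003, 0, -0.018], 0], [[0.003, 0, -0.025], 0], [[0.003, 0, -0.03], 0], [[0.003, 0, -0.03], 0], [[0.003, 0, -0.03], 0], [[0.003, 0, -0.03], 0]]'

```text
time_s: 17.68
eef_pos: [0.5287, -0.226, 0.1553]
orientation: [0.707, 0.707, -0.0, -0.0]
contact_force: [-0.2, 1.8, -5.2]
width: 0.719
finger_force: 29.8
```

Run:
```python
from mv import *
from h import *
import cv2
s=status.read_state();print(s["moment"],s["contact_force"])
a=cams.get_image("scene")[150:270,130:270,::-1];t=cams.get_image("top")[185:255,310:410,::-1];w=cams.get_image("wrist")[:,:,::-1]
cv2.imwrite("pics/s4.png",np.hstack([cv2.resize(a,(400,343),interpolation=2),np.vstack([cv2.resize(w,(400,300)),cv2.resize(t,(400,280),interpolation=2)])[:343] if 0 else cv2.resize(w,(400,343))]))
cv2.imwrite("pics/t4.png",t)
```

```text
[ 0.3399  0.0735 -0.0288] [-0.2222  1.7841 -5.1649]
```

View pics/s4.png

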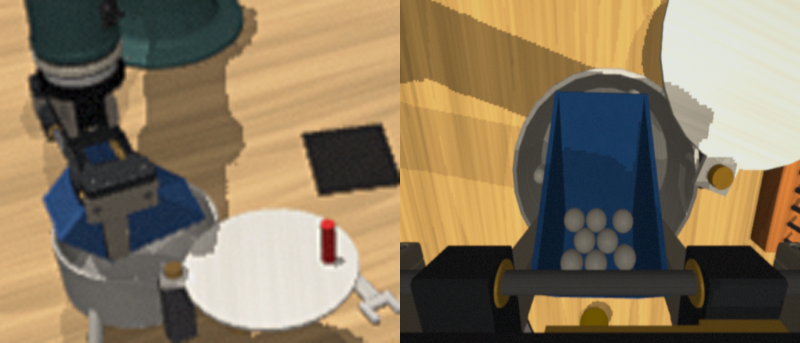

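All eight balls still sit in the cup, at (595,240) in the wrist panel; the lip is at (600,93). I work out the tilt from the lip pixel.

Run:
```python
from h import *
s=status.read_state();p=s["eef_pos"];print(p)
o,d=ray("wrist",200*1.4,93*1.2245,s)
for t in range(20,85,5):
    a=np.radians(t);x=-79.5*np.cos(a)-43.5*np.sin(a);z=-79.5*np.sin(a)+43.5*np.cos(a)
    q=p+np.array([0,-x,z])/1e3
    e=np.cross(q-o,d);print(t,round(np.linalg.norm(e)*1e3,1),q)
```

```text
[ 0.5287 -0.2258  0.1551]
20 3.2 [ 0.5287 -0.1362  0.1688]
25 3.6 [ 0.5287 -0.1354  0.1609]
30 3.5 [ 0.5287 -0.1352  0.153 ]
35 2.7 [ 0.5287 -0.1357  0.1451]
40 1.7 [ 0.5287 -0.1369  0.1373]
45 2.2 [ 0.5287 -0.1388  0.1296]
50 4.7 [ 0.5287 -0.1414  0.1221]
55 8.1 [ 0.5287 -0.1446  0.1149]
60 12.2 [ 0.5287 -0.1484  0.108 ]
65 16.9 [ 0.5287 -0.1528  0.1014]
70 22.1 [ 0.5287 -0.1577  0.0952]
75 27.8 [ 0.5287 -0.1632  0.0895]
80 34.0 [ 0.5287 -0.1691  0.0843]
```

Working it out: the tilt is only about 42°, and the cup slid about 12 mm up in the pads because the push lever was short. I will right it on the near rim (lip pushed up), set it back on the mat, and regrip higher and further forward for a longer lever. First I check the clearance to the oil bottle.

Run:
```python
from h import *
print(plane(ray("top",438,219),.13),plane(ray("scene",72,263),.13),status.read_state()["eef_pos"])
```

```text
[ 0.5205 -0.4659  0.13  ] [ 0.5351 -0.474   0.13  ] [ 0.5287 -0.2258  0.1551]
```

Emit:
servo_tool --plan '[[[0, 0, -0.006], 0], [[0, 0, -0.016], 0], [[0, 0, -0.028], 0], [[0, 0, -0.04], 0], [[0, 0, -0.048], 0], [[0, 0, -0.05], 0]]'

```text
time_s: 18.33
eef_pos: [0.5303, -0.2262, 0.2083]
orientation: [0.707, 0.707, 0.001, 0.002]
contact_force: [-0.3, 1.9, -4.3]
width: 0.721
finger_force: 29.8
```

Emit:
servo_tool --plan '[[[-0.008, 0, 0], 0], [[-0.025, 0, 0], 0], [[-0.047, 0, 0], 0], [[-0.07, 0, 0], 0], [[-0.092, 0, 0], 0], [[-0.108, 0, 0], 0], [[-0.117, 0, 0], 0], [[-0.117, 0, 0], 0]]'

```text
time_s: 19.0
eef_pos: [0.528, -0.3454, 0.2048]
orientation: [0.709, 0.706, -0.001, -0.0]
contact_force: [-1.2, 1.6, -3.9]
width: 0.721
finger_force: 29.8
```

Emit:
servo_tool --plan '[[[0, 0, 0.01], 0], [[0, 0, 0.022], 0], [[0, 0, 0.034], 0], [[0, 0, 0.044], 0], [[0, 0, 0.05], 0], [[0, 0, 0.054], 0], [[0, 0, 0.058], 0], [[0, 0, 0.058], 0]]'

```text
time_s: 19.67
eef_pos: [0.5298, -0.3439, 0.1487]
orientation: [0.708, 0.707, 0.0, 0.001]
contact_force: [-0.6, -0.2, -0.7]
width: 0.715
finger_force: 30.0
```

Emit:
servo_tool --plan '[[[0, 0, 0.004], 0], [[0, 0, 0.008], 0], [[0, 0, 0.012], 0], [[0, 0, 0.012], 0]]'

```text
time_s: 20.0
eef_pos: [0.5299, -0.3465, 0.1376]
orientation: [0.708, 0.706, -0.001, 0.003]
contact_force: [-0.3, -4.6, 3.7]
width: 0.72
finger_force: 30.0
```

Emit:
servo_tool --plan '[[[0, 0, 0.004], 0], [[0, 0, 0.008], 0], [[0.001, 0, 0.012], 0], [[0.002, 0, 0.016], 0], [[0.004, 0, 0.02], 0], [[0.004, 0, 0.02], 0]]'

```text
time_s: 20.5
eef_pos: [0.5299, -0.3451, 0.1178]
orientation: [0.709, 0.706, -0.001, 0.005]
contact_force: [-0.3, -10.0, 1.9]
width: 0.715
finger_force: 30.0
```

Emit:
servo_tool --plan '[[[0.001, 0, 0.004], 0], [[0.003, 0, 0.008], 0], [[0.004, 0, 0.011], 0], [[0.004, 0, 0.011], 0]]'

```text
time_s: 20.83
eef_pos: [0.5299, -0.3412, 0.1066]
orientation: [0.709, 0.706, -0.001, 0.005]
contact_force: [0.6, -11.3, 0.9]
width: 0.717
finger_force: 30.0
```

Run:
```python
from mv import *
from h import *
import cv2
s=status.read_state();print(s["eef_pos"])
w=cams.get_image("wrist")[:,:,::-1];t=cams.get_image("scene")[150:270,110:270,::-1]
cv2.imwrite("pics/w5.png",np.hstack([w[:,140:420],cv2.resize(t,(500,420),interpolation=2)]))
```

```text
[ 0.5299 -0.3412  0.1066]
```

View pics/w5.png

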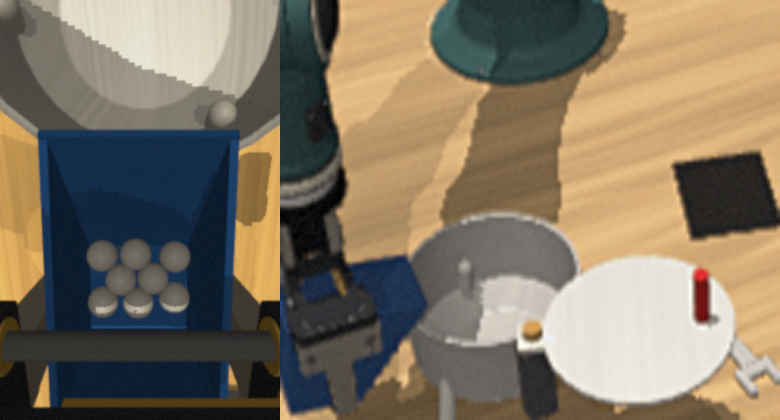

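The cup is nearly upright again with all eight balls, at (138,280); its lip (138,132) is on the near rim. The hopper has pegs on its inner wall, seen at (222,112) and (465,265), and the lip probably struck one. I locate them.

Run:
```python
from h import *
s=status.read_state()
S=ray("scene",110+183/3.125,150+262/3.5);W=ray("wrist",140+222,108,s);c=np.array([.531,-.1985,0])
P=[(379.2,206.8),(348.4,208.8),(367.2,232.8)]
for p in P:
    for z in (.09,.115,.14): q=plane(ray("top",*p),z)-c;print(z,q[:2],np.hypot(*q[:2]),np.degrees(np.arctan2(q[1],q[0])))
    q,e=tri(ray("top",*p),S);print("scene",q,e);q,e=tri(ray("top",*p),W);print("wrist",q,e)
# cup tilt: lip at row 132, back rim
from mv import *
p=s["eef_pos"]
for (v,wd) in ((132,200),):
    D=294*66/wd;zc=(v-215.8)/294*D;print("lip tool x,z",81-zc*.9587-D*.2843,-150.4-zc*.2843+D*.9587)
```

```text
0.09 [ 0.0418 -0.0571] 0.0707473572967382 -53.80019532189223
0.115 [ 0.036  -0.0522] 0.06345425383657059 -55.41884688677948
0.14 [ 0.0302 -0.0474] 0.056224906384763795 -57.45574152692816
scene [ 0.5543 -0.2315  0.1784] 0.007148220311439015
wrist [ 0.5687 -0.2516  0.1118] 0.0009192363183306671
0.09 [0.0319 0.0612] 0.06899179390091571 62.4207335159941
0.115 [0.0263 0.0644] 0.0695605255530802 67.77899113392981
0.14 [0.0207 0.0676] 0.07072479088046515 73.00558325364001
scene [ 0.5384 -0.1742  0.149 ] 0.04583429452773747
wrist [ 0.7095 -0.2158 -0.4733] 0.019679719751807302
0.09 [-0.0602 -0.0091] 0.060922752577546105 -171.43205654497885
0.115 [-0.0646 -0.0049] 0.0648106771101262 -175.68082809729353
0.14 [-0.069  -0.0007] 0.06901378663802249 -179.4307224222722
scene [ 0.4684 -0.2058  0.1027] 0.0003219181037439878
wrist [ 0.5207 -0.2299  0.0982] 0.05519893158024674
lip tool x,z 79.92910380000001 -49.52489380000003
```

Emit:
servo_tool --plan '[[[0.001, 0, 0.002], 0], [[0.002, 0, 0.004], 0], [[0.002, 0, 0.004], 0], [[-0.005, 0, -0.01], 0], [[-0.012, 0, -0.04], 0], [[-0.012, 0, -0.075], 0], [[-0.012, 0, -0.115], 0], [[-0.012, 0, -0.15], 0]]'

```text
time_s: 21.6
eef_pos: [0.529, -0.3465, 0.2563]
orientation: [0.707, 0.707, 0.0, 0.0]
contact_force: [-0.8, 2.0, -4.8]
width: 0.717
finger_force: 30.0
```

```bash
cat > blue.py <<'E'
from h import *
import cv2
def lip():
    s=status.read_state();im=cams.get_image("wrist");hsv=cv2.cvtColor(im,cv2.COLOR_RGB2HSV)
    m=cv2.inRange(hsv,(100,90,20),(125,255,255));n,l,st,_=cv2.connectedComponentsWithStats(m)
    k=1+st[1:,4].argmax();m=l==k;r=np.where(m.sum(1)>60)[0][0];out=[]
    for v in (r+4,):
        c=np.where(m[v])[0];wd=c[-1]-c[0]+1;D=294*66/wd;zc=(v-215.8)/294*D
        print("lip row",v,"cols",c[0],c[-1],"tool x,z mm",round(81-zc*.9587-D*.2843,1),round(-150.4-zc*.2843+D*.9587,1),"y",(c[0]+c[-1]-2*278.3)/2*D/294)
    return s
if __name__=="__main__": lip()
E
python3 blue.py
python3 - <<'E'
from mv import *
s=status.read_state();print(heading(s))
calls([(.54,-.24,.27,25,8),(.56,-.06,.27,60,8),(.58,.11,.27,85,8),(.587,.177,.27,91,6),(.587,.177,.05,91,8)])
E
```

```text
lip row 144 cols 174 382 tool x,z mm 76.3 -54.9 y -0.09473684210526674
-0.004686198585436675
[np.float64(0.108), np.float64(0.008), np.float64(-0.006)] -25.0 rows 8 per-row mm 13.6 deg -3.1
[np.float64(0.155), np.float64(0.094), np.float64(-0.0)] -35 rows 8 per-row mm 22.6 deg -4.4
[np.float64(0.068), np.float64(0.157), np.float64(-0.0)] -25 rows 8 per-row mm 21.4 deg -3.1
[np.float64(-0.001), np.float64(0.067), np.float64(-0.0)] -6 rows 6 per-row mm 11.2 deg -1.0
[np.float64(0.0), np.float64(0.0), np.float64(0.22)] 0 rows 8 per-row mm 27.5 deg 0.0
```

Emit:
servo_tool --plan '[[[0.006, 0, 0], -2], [[0.017, 0.001, -0.002], -5], [[0.031, 0.002, -0.004], -8], [[0.046, 0.003, -0.006], -11], [[0.062, 0.004, -0.006], -14], [[0.078, 0.006, -0.006], -18], [[0.093, 0.007, -0.006], -21], [[0.108, 0.008, -0.006], -25]]'

```text
time_s: 22.32
eef_pos: [0.5365, -0.2368, 0.2592]
orientation: [0.535, 0.845, -0.0, -0.001]
contact_force: [-1.1, 1.6, -4.4]
width: 0.72
finger_force: 30.0
```

Emit:
servo_tool --plan '[[[0.019, 0.012, 0], -4], [[0.039, 0.023, 0], -9], [[0.058, 0.035, 0], -13], [[0.078, 0.047, 0], -17], [[0.097, 0.059, 0], -22], [[0.116, 0.07, 0], -26], [[0.136, 0.082, 0], -31], [[0.155, 0.094, 0], -35]]'

```text
time_s: 22.98
eef_pos: [0.5567, -0.0563, 0.2604]
orientation: [0.256, 0.967, -0.0, -0.0]
contact_force: [-0.4, 1.7, -3.9]
width: 0.716
finger_force: 30.0
```

Emit:
servo_tool --plan '[[[0.009, 0.02, 0], -3], [[0.017, 0.039, 0], -6], [[0.026, 0.059, 0], -9], [[0.034, 0.079, 0], -12], [[0.042, 0.098, 0], -16], [[0.051, 0.118, 0], -19], [[0.06, 0.138, 0], -22], [[0.068, 0.157, 0], -25]]'

```text
time_s: 23.65
eef_pos: [0.5762, 0.1137, 0.2604]
orientation: [0.041, 0.999, 0.0, -0.0]
contact_force: [0.1, 1.9, -5.0]
width: 0.717
finger_force: 30.0
```

Emit:
servo_tool --plan '[[[0, 0.018, 0], -1], [[0, 0.034, 0], -2], [[0.001, 0.048, 0], -3], [[0.001, 0.059, 0], -4], [[0.002, 0.065, 0], -5], [[0.003, 0.067, 0], -6], [[0.003, 0.067, 0], -6]]'

```text
time_s: 24.23
eef_pos: [0.5791, 0.1785, 0.2604]
orientation: [-0.009, 1.0, -0.0, -0.0]
contact_force: [-0.6, 1.7, -5.0]
width: 0.717
finger_force: 30.0
```

Emit:
servo_tool --plan '[[[0, 0, 0.015], 0], [[0, 0, 0.045], 0], [[0, 0, 0.08], 0], [[0, 0, 0.115], 0], [[0, 0, 0.15], 0], [[0, 0, 0.18], 0], [[0, 0, 0.2], 0], [[0, 0, 0.21], 0]]'

```text
time_s: 24.9
eef_pos: [0.5781, 0.1759, 0.0473]
orientation: [-0.008, 1.0, -0.001, -0.002]
contact_force: [-1.3, 1.7, -4.7]
width: 0.716
finger_force: 30.0
```

```bash
python3 blue.py
python3 - <<'E'
from mv import *
s=status.read_state();print(heading(s),s["contact_force"])
calls([(.583,.177,.034,91,5)])
E
```

```text
lip row 142 cols 175 382 tool x,z mm 76.9 -54.3 y 0.06346153846153485
90.87215103104516 [-1.1329  1.4445 -5.59  ]
[np.float64(-0.005), np.float64(0.001), np.float64(0.013)] -0.1 rows 5 per-row mm 2.8 deg -0.0
```

Next, lower to touch, press lightly to flatten, then release.

Emit:
servo_tool --plan '[[[-0.002, 0, 0.004], 0], [[-0.004, 0, 0.008], 0], [[-0.004, 0, 0.012], 0], [[-0.004, 0, 0.015], 0], [[-0.004, 0, 0.018], 0], [[-0.004, 0, 0.018], 0]]'

```text
time_s: 25.45
eef_pos: [0.5833, 0.1783, 0.0324]
orientation: [-0.008, 1.0, -0.0, -0.0]
contact_force: [-0.4, 2.3, -4.5]
width: 0.716
finger_force: 30.0
```

Emit:
servo_tool --plan '[[[0, 0, 0.002], 0], [[0, 0, 0.004], 0], [[0, 0, 0.004], 0]]'

```text
time_s: 25.7
eef_pos: [0.5832, 0.1784, 0.0283]
orientation: [-0.008, 1.0, -0.0, -0.0]
contact_force: [-0.8, 1.6, -5.4]
width: 0.722
finger_force: 30.0
```

Emit:
servo_tool --plan '[[[0, 0, 0.002], 0], [[0, 0, 0.004], 0], [[0, 0, 0.004], 0]]'

```text
time_s: 25.95
eef_pos: [0.5831, 0.1783, 0.0241]
orientation: [-0.008, 1.0, -0.0, -0.0]
contact_force: [-0.8, 2.4, -4.7]
width: 0.716
finger_force: 30.0
```

Emit:
servo_tool --plan '[[[0, 0, 0.001], 0], [[0, 0, 0.001], 0]]'

```text
time_s: 26.12
eef_pos: [0.5833, 0.1784, 0.0234]
orientation: [-0.008, 1.0, -0.0, -0.0]
contact_force: [-0.8, 1.8, -4.4]
width: 0.72
finger_force: 30.0
```

Emit:
servo_tool --plan '[[[0, 0, 0], 0], [[0, 0, 0], 0], [[0, 0, 0], 0], [[0, 0, 0], 0], [[0, 0, 0], 0]]' --grip 0

```text
time_s: 26.53
eef_pos: [0.5837, 0.1786, 0.0239]
orientation: [-0.008, 1.0, 0.0, 0.0]
contact_force: [-1.1, 0.9, 0.3]
width: 1.001
finger_force: 0.0
```

```bash
python3 blue.py
```

```text
lip row 169 cols 172 386 tool x,z mm 69.1 -59.8 y 0.2148837209302291
```

Emit:
servo_tool --plan '[[[0.001, 0, -0.01], 0], [[0.003, 0, -0.022], 0], [[0.005, 0, -0.034], 0], [[0.005, 0, -0.041], 0], [[0.005, 0, -0.041], 0]]'

```text
time_s: 27.0
eef_pos: [0.5797, 0.179, 0.0673]
orientation: [-0.008, 1.0, 0.001, 0.002]
contact_force: [-0.3, 2.2, -0.9]
width: 1.0
finger_force: 0.0
```

Emit:
servo_tool --plan '[[[0, 0, 0], 0], [[0, 0, 0], 0], [[0, 0, 0], 0], [[0, 0, 0], 0], [[0, 0, 0], 0], [[0, 0, 0], 0]]' --grip 1

```text
time_s: 27.5
eef_pos: [0.5781, 0.1783, 0.064]
orientation: [-0.008, 1.0, -0.0, -0.0]
contact_force: [-0.8, 1.6, -2.3]
width: 0.715
finger_force: 30.0
```

Emit:
servo_tool --plan '[[[0, 0, -0.006], 0], [[0, 0, -0.02], 0], [[0, 0, -0.04], 0], [[0, 0, -0.07], 0], [[0, 0, -0.1], 0], [[0, 0, -0.135], 0], [[0, 0, -0.165], 0], [[0, 0, -0.185], 0]]'

```text
time_s: 28.17
eef_pos: [0.5788, 0.1791, 0.2539]
orientation: [-0.009, 1.0, 0.001, 0.002]
contact_force: [0.0, 1.1, -4.7]
width: 0.716
finger_force: 30.0
```

Emit:
servo_tool --plan '[[[0, 0, -0.01], 0], [[0, 0, -0.03], 0], [[0, 0, -0.04], 0], [[0, 0, -0.04], 0]]'

```text
time_s: 28.5
eef_pos: [0.579, 0.1789, 0.2916]
orientation: [-0.008, 1.0, 0.0, 0.002]
contact_force: [-1.0, 1.9, -4.3]
width: 0.719
finger_force: 30.0
```

```bash
python3 blue.py
python3 - <<'E'
from mv import *
s=status.read_state();print(heading(s),s["contact_force"])
h=np.radians(4.5);u=np.array([np.cos(h),np.sin(h)]);c=np.array([.531,-.1985])
q=c-u*(.066-.046);print(q)
calls([(.57,.13,.295,66,6),(.54,.02,.295,25,6),(.52,-.09,.295,-17,6),(.512,-.17,.295,-55,6),(*q,.295,-85.5,6),(*q,.208,-85.5,7)])
E
```

```text
lip row 171 cols 206 351 tool x,z mm 62.6 -17.2 y 0.09041095890410446
90.97060445720555 [ 0.1863  0.9752 -5.2214]
[ 0.5111 -0.2001]
[np.float64(0.009), np.float64(-0.048), np.float64(-0.005)] 25.0 rows 6 per-row mm 8.2 deg 4.2
[np.float64(-0.017), np.float64(-0.113), np.float64(-0.0)] 41 rows 6 per-row mm 19.0 deg 6.8
[np.float64(-0.091), np.float64(-0.065), np.float64(-0.0)] 42 rows 6 per-row mm 18.6 deg 7.0
[np.float64(-0.079), np.float64(0.016), np.float64(-0.0)] 38 rows 6 per-row mm 13.4 deg 6.3
[np.float64(-0.018), np.float64(0.024), np.float64(-0.0)] 30.5 rows 6 per-row mm 5.0 deg 5.1
[np.float64(0.0), np.float64(0.0), np.float64(0.087)] -0.0 rows 7 per-row mm 12.4 deg -0.0
```

Emit:
servo_tool --plan '[[[0.001, -0.004, 0], 2], [[0.002, -0.011, 0], 6], [[0.004, -0.02, 0], 11], [[0.006, -0.029, 0], 16], [[0.008, -0.038, 0], 20], [[0.009, -0.048, -0.003], 25]]'

```text
time_s: 29.05
eef_pos: [0.5688, 0.1292, 0.2902]
orientation: [0.211, 0.978, -0.001, -0.002]
contact_force: [-0.4, 0.1, -5.2]
width: 0.716
finger_force: 30.0
```

Emit:
servo_tool --plan '[[[-0.003, -0.019, 0], 7], [[-0.006, -0.038, 0], 14], [[-0.008, -0.056, 0], 21], [[-0.011, -0.075, 0], 28], [[-0.014, -0.094, 0], 35], [[-0.017, -0.113, 0], 41]]'

```text
time_s: 29.55
eef_pos: [0.5384, 0.0188, 0.2909]
orientation: [0.541, 0.841, -0.001, -0.001]
contact_force: [-0.8, 1.8, -5.1]
width: 0.716
finger_force: 30.0
```

Emit:
servo_tool --plan '[[[-0.015, -0.011, 0], 7], [[-0.03, -0.022, 0], 14], [[-0.046, -0.033, 0], 21], [[-0.061, -0.043, 0], 28], [[-0.076, -0.054, 0], 35], [[-0.091, -0.065, 0], 42]]'

```text
time_s: 30.05
eef_pos: [0.5179, -0.0909, 0.291]
orientation: [0.806, 0.591, -0.001, -0.001]
contact_force: [-0.6, 1.6, -4.5]
width: 0.718
finger_force: 30.0
```

Emit:
servo_tool --plan '[[[-0.014, 0.003, 0], 6], [[-0.028, 0.006, 0], 13], [[-0.041, 0.008, 0], 19], [[-0.054, 0.011, 0], 26], [[-0.067, 0.014, 0], 32], [[-0.079, 0.016, 0], 38]]'

```text
time_s: 30.55
eef_pos: [0.5103, -0.1709, 0.2908]
orientation: [0.955, 0.297, -0.001, -0.001]
contact_force: [-0.8, 2.3, -3.7]
width: 0.715
finger_force: 30.0
```

Emit:
servo_tool --plan '[[[-0.005, 0.006, 0], 6], [[-0.009, 0.012, 0], 12], [[-0.013, 0.017, 0], 18], [[-0.016, 0.021, 0], 23], [[-0.018, 0.023, 0], 27], [[-0.018, 0.024, 0], 30], [[-0.018, 0.024, 0], 30.5], [[-0.018, 0.024, 0], 30.5]]'

```text
time_s: 31.22
eef_pos: [0.5097, -0.1999, 0.2913]
orientation: [0.999, 0.039, -0.001, -0.0]
contact_force: [-0.2, 1.6, -3.7]
width: 0.717
finger_force: 30.0
```

Run:
```python
from mv import *
s=status.read_state();print(heading(s),s["contact_force"],s["joints"])
calls([(.5111,-.2001,.208,-85.5,6)])
```

```text
-85.53169576200638 [-0.1676  1.6143 -3.6808] [ 0.4358  0.2481 -0.1465  1.7822  0.0398  1.1164 -1.2166]
[np.float64(0.001), np.float64(0.0), np.float64(0.083)] -0.0 rows 6 per-row mm 13.9 deg -0.0
```

Emit:
servo_tool --plan '[[[0, 0, 0.012], 0], [[0.001, 0, 0.028], 0], [[0.001, 0, 0.046], 0], [[0.001, 0, 0.062], 0], [[0.001, 0, 0.074], 0], [[0.001, 0, 0.081], 0], [[0.001, 0, 0.084], 0]]'

```text
time_s: 31.8
eef_pos: [0.5106, -0.1996, 0.207]
orientation: [0.999, 0.039, -0.001, -0.001]
contact_force: [-1.7, 1.7, -4.8]
width: 0.716
finger_force: 30.0
```

Emit:
servo_tool --plan '[[[0.001, 0, 0.003], 0], [[0.002, 0, 0.006], 0], [[0.004, 0, 0.009], 0], [[0.007, 0, 0.012], 0], [[0.01, 0, 0.015], 0], [[0.01, 0, 0.015], 0]]'

```text
time_s: 32.3
eef_pos: [0.5227, -0.1994, 0.1945]
orientation: [0.999, 0.039, 0.001, 0.0]
contact_force: [-0.9, 2.1, 2.8]
width: 0.714
finger_force: 30.0
```

```bash
python3 blue.py
```

```text
lip row 169 cols 208 348 tool x,z mm 62.9 -12.2 y -0.14042553191489893
```

Emit:
servo_tool --plan '[[[0.001, 0, 0.003], 0], [[0.003, 0, 0.006], 0], [[0.004, 0, 0.009], 0], [[0.005, 0, 0.012], 0], [[0.005, 0, 0.015], 0], [[0.005, 0, 0.015], 0]]'

```text
time_s: 32.85
eef_pos: [0.5318, -0.1988, 0.1817]
orientation: [0.999, 0.039, 0.006, 0.001]
contact_force: [7.3, 1.7, 6.5]
width: 0.714
finger_force: 30.0
```

```bash
python3 blue.py
```

```text
lip row 163 cols 214 344 tool x,z mm 64.4 -0.8 y 0.3526717557251851
```

Emit:
servo_tool --plan '[[[0, 0, 0.003], 0], [[0, 0, 0.006], 0], [[-0.001, 0, 0.009], 0], [[-0.001, 0, 0.012], 0], [[-0.001, 0, 0.015], 0], [[-0.001, 0, 0.015], 0]]'

```text
time_s: 33.4
eef_pos: [0.5351, -0.1987, 0.1687]
orientation: [0.999, 0.039, 0.011, 0.002]
contact_force: [13.1, 3.1, 10.0]
width: 0.716
finger_force: 30.0
```

```bash
python3 blue.py
```

```text
lip row 159 cols 218 340 tool x,z mm 65.4 9.5 y 0.37560975609755487
```

Emit:
servo_tool --plan '[[[-0.002, 0, 0.002], 0], [[-0.004, 0, 0.005], 0], [[-0.006, 0, 0.008], 0], [[-0.007, 0, 0.011], 0], [[-0.008, 0, 0.014], 0], [[-0.008, 0, 0.014], 0]]'

```text
time_s: 33.95
eef_pos: [0.5328, -0.1994, 0.1608]
orientation: [0.999, 0.04, 0.017, 0.003]
contact_force: [13.7, 5.8, 37.3]
width: 0.716
finger_force: 30.0
```

```bash
python3 blue.py
```

```text
lip row 153 cols 219 340 tool x,z mm 68.4 11.7 y 0.6491803278688463
```

Emit:
servo_tool --plan '[[[0, 0, -0.008], 0], [[-0.003, 0, -0.018], 0], [[-0.007, 0, -0.028], 0], [[-0.01, 0, -0.034], 0], [[-0.01, 0, -0.034], 0]]'

```text
time_s: 34.42
eef_pos: [0.5064, -0.2007, 0.1841]
orientation: [0.999, 0.038, -0.0, 0.0]
contact_force: [-1.7, 2.1, -5.2]
width: 0.717
finger_force: 29.9
```

```bash
python3 blue.py; python3 -c "
from mv import *
calls([(.517,-.2,.181,-85.5,5)])"
```

```text
lip row 153 cols 219 341 tool x,z mm 68.5 10.4 y 0.9121951219512133
[np.float64(0.011), np.float64(0.0), np.float64(0.002)] -0.1 rows 5 per-row mm 2.2 deg -0.0
```

Emit:
servo_tool --plan '[[[0.003, 0, 0.002], 0], [[0.006, 0, 0.004], 0], [[0.008, 0, 0.007], 0], [[0.009, 0, 0.01], 0], [[0.01, 0, 0.013], 0], [[0.01, 0, 0.013], 0]]'

```text
time_s: 34.97
eef_pos: [0.518, -0.1996, 0.1702]
orientation: [0.999, 0.039, 0.0, 0.0]
contact_force: [1.1, 1.8, -3.3]
width: 0.722
finger_force: 29.9
```

```bash
python3 blue.py
```

```text
lip row 153 cols 219 340 tool x,z mm 68.4 11.7 y 0.6491803278688463
```

Emit:
servo_tool --plan '[[[0, 0, 0.003], 0], [[0, 0, 0.006], 0], [[0, 0, 0.009], 0], [[0, 0, 0.012], 0], [[0, 0, 0.012], 0]]'

```text
time_s: 35.43
eef_pos: [0.5222, -0.199, 0.162]
orientation: [0.999, 0.039, 0.005, 0.001]
contact_force: [6.5, 3.8, 9.4]
width: 0.715
finger_force: 30.0
```

```bash
python3 blue.py
```

```text
lip row 158 cols 221 336 tool x,z mm 65.0 19.3 y 0.1137931034482694
```

Emit:
servo_tool --plan '[[[0, 0, 0.003], 0], [[-0.001, 0, 0.006], 0], [[-0.002, 0, 0.009], 0], [[-0.002, 0, 0.012], 0], [[-0.002, 0, 0.012], 0]]'

```text
time_s: 35.9
eef_pos: [0.524, -0.1993, 0.1517]
orientation: [0.999, 0.039, 0.009, 0.001]
contact_force: [12.2, 3.5, 10.8]
width: 0.719
finger_force: 30.0
```

```bash
python3 blue.py
```

```text
lip row 162 cols 224 334 tool x,z mm 62.0 26.3 y 0.4162162162162094
```

Emit:
servo_tool --plan '[[[0, 0, 0.003], 0], [[-0.001, 0, 0.006], 0], [[-0.001, 0, 0.009], 0], [[-0.002, 0, 0.012], 0], [[-0.002, 0, 0.012], 0]]'

```text
time_s: 36.37
eef_pos: [0.5238, -0.1996, 0.1403]
orientation: [0.999, 0.039, 0.011, 0.002]
contact_force: [16.0, 3.9, 11.8]
width: 0.719
finger_force: 30.0
```

```bash
python3 blue.py
```

```text
lip row 167 cols 227 332 tool x,z mm 58.1 33.7 y 0.7471698113207477
```

Emit:
servo_tool --plan '[[[-0.001, 0, 0.003], 0], [[-0.002, 0, 0.005], 0], [[-0.003, 0, 0.008], 0], [[-0.004, 0, 0.01], 0], [[-0.004, 0, 0.01], 0]]'

```text
time_s: 36.83
eef_pos: [0.5211, -0.2001, 0.1305]
orientation: [0.999, 0.039, 0.012, 0.002]
contact_force: [18.9, 3.7, 9.7]
width: 0.715
finger_force: 30.0
```

```bash
python3 blue.py
```

```text
lip row 171 cols 228 331 tool x,z mm 55.2 36.6 y 0.7615384615384543
```

Emit:
servo_tool --plan '[[[-0.001, 0, 0.003], 0], [[-0.003, 0, 0.005], 0], [[-0.004, 0, 0.008], 0], [[-0.005, 0, 0.01], 0], [[-0.005, 0, 0.01], 0]]'

```text
time_s: 37.3
eef_pos: [0.5176, -0.2009, 0.1218]
orientation: [0.999, 0.04, 0.014, 0.003]
contact_force: [17.8, 4.0, 16.1]
width: 0.718
finger_force: 30.0
```

```bash
python3 blue.py
```

```text
lip row 175 cols 229 329 tool x,z mm 51.9 41.4 y 0.45742574257425
```

Emit:
servo_tool --plan '[[[-0.002, 0, 0.001], 0], [[-0.004, 0, 0.002], 0], [[-0.006, 0, 0.003], 0], [[-0.008, 0, 0.004], 0], [[-0.008, 0, 0.004], 0]]'

```text
time_s: 37.77
eef_pos: [0.5166, -0.2012, 0.1212]
orientation: [0.999, 0.04, 0.021, 0.004]
contact_force: [26.2, 5.5, 23.2]
width: 0.718
finger_force: 30.0
```

```bash
python3 blue.py
```

```text
lip row 174 cols 230 329 tool x,z mm 52.3 43.5 y 0.7919999999999925
```

Emit:
servo_tool --plan '[[[-0.002, 0, 0.001], 0], [[-0.004, 0, 0.002], 0], [[-0.006, 0, 0.003], 0], [[-0.008, 0, 0.004], 0], [[-0.008, 0, 0.004], 0]]'

```text
time_s: 38.23
eef_pos: [0.512, -0.2016, 0.1188]
orientation: [0.999, 0.041, 0.025, 0.005]
contact_force: [31.7, 7.4, 28.2]
width: 0.719
finger_force: 30.0
```

```bash
python3 blue.py
```

```text
lip row 168 cols 229 330 tool x,z mm 56.6 40.8 y 0.7764705882352869
```

Emit:
servo_tool --plan '[[[0.005, 0, -0.005], 0], [[0.01, 0, -0.01], 0], [[0.013, 0, -0.016], 0], [[0.013, 0, -0.022], 0], [[0.013, 0, -0.022], 0], [[0.013, 0, -0.022], 0]]'

```text
time_s: 38.78
eef_pos: [0.5077, -0.2016, 0.1324]
orientation: [0.999, 0.039, 0.007, 0.002]
contact_force: [8.5, 1.8, 8.9]
width: 0.722
finger_force: 29.9
```

```bash
cat > tilt.py <<'E'
from h import *
import cv2,sys
def tilt(name=None):
    s=status.read_state();im=cams.get_image("wrist");hsv=cv2.cvtColor(im,cv2.COLOR_RGB2HSV)
    m=cv2.inRange(hsv,(100,90,20),(125,255,255));n,l,st,_=cv2.connectedComponentsWithStats(m)
    m=l==1+st[1:,4].argmax();r=np.where(m.sum(1)>60)[0][0];P=[]
    for v in range(r+4,r+110,15):
        c=np.where(m[v])[0]
        if len(c)<2: break
        D=294*66/(c[-1]-c[0]+1);zc=(v-215.8)/294*D;P.append([v,c[0],c[-1],81-zc*.9587-D*.2843,-150.4-zc*.2843+D*.9587])
    print(np.round(P,1));P=np.array(P)[:5];print("tilt",np.degrees(np.arctan(-np.polyfit(P[:,3],P[:,4],1)[0])),"F",s["contact_force"],s["eef_pos"])
    if name: cv2.imwrite(name,im[:,:,::-1])
tilt(*sys.argv[1:])
E
python3 tilt.py pics/w6.png
```

```text
[[168.  229.  330.   56.6  40.8]
 [183.  224.  336.   50.5  19.7]
 [198.  218.  341.   45.6   2.3]
 [213.  212.  347.   41.7 -13.2]
 [228.  206.  352.   38.2 -25.4]
 [243.  201.  358.   35.2 -35.9]
 [258.  195.  364.   32.8 -45.6]
 [273.  189.  369.   30.5 -53.6]]
tilt -74.58053693893626 F [8.497  1.7962 8.8531] [ 0.5077 -0.2016  0.1324]
```

View pics/w6.png

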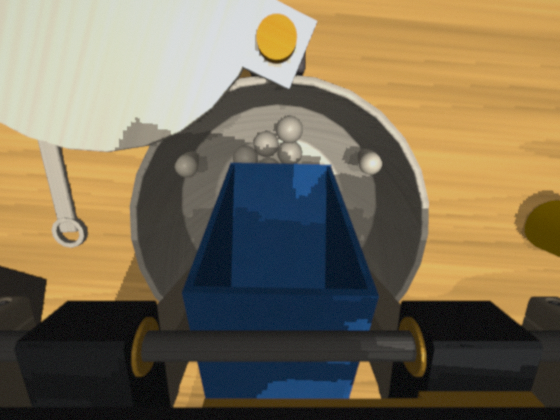

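The cup stands at about 75° and is empty. Balls lie on the hopper floor at (290,128), (265,143), (290,152) and (245,157), with the rest hidden under the lip; (187,163) and (370,160) are pegs. I lift clear and weigh the cup.

Emit:
servo_tool --plan '[[[0.004, 0, -0.006], 0], [[0.008, 0, -0.016], 0], [[0.01, 0, -0.03], 0], [[0.01, 0, -0.045], 0], [[0.01, 0, -0.06], 0], [[0.01, 0, -0.075], 0], [[0.01, 0, -0.08], 0], [[0.01, 0, -0.08], 0]]'

```text
time_s: 39.5
eef_pos: [0.5117, -0.2002, 0.2099]
orientation: [0.999, 0.039, 0.001, 0.0]
contact_force: [-0.4, 1.2, -2.0]
width: 0.722
finger_force: 29.8
```

```bash
python3 tilt.py pics/w7.png;  python3 - <<'E'
# count bright grey blobs inside the mouth in the top view (ball diameter ~5 px) and in the wrist view
import cv2,numpy as np
from h import *
t=cams.get_image("top");cv2.imwrite("pics/t7.png",t[:,:,::-1])
im=cv2.imread("pics/w7.png");g=cv2.GaussianBlur(cv2.cvtColor(im,6),(5,5),1.2)
c=cv2.HoughCircles(g[40:300,100:460],cv2.HOUGH_GRADIENT,1,12,param1=80,param2=13,minRadius=7,maxRadius=16)
print(None if c is None else np.round(c[0]+[100,40,0]))
E
```

```text
[[168.  229.  330.   56.6  40.8]
 [183.  224.  336.   50.5  19.7]
 [198.  218.  342.   45.9   1.1]
 [213.  212.  347.   41.7 -13.2]
 [228.  206.  353.   38.5 -26.3]
 [243.  200.  358.   35.5 -36.6]
 [258.  196.  363.   32.3 -44.4]
 [273.  189.  369.   30.5 -53.6]]
tilt -74.91707943934665 F [-0.3689  1.2363 -2.05  ] [ 0.5117 -0.2002  0.2099]
[[278.  80.  12.]
 [114. 210.  12.]
 [288. 132.   8.]
 [346. 154.  15.]
 [216. 162.  10.]]
```

The reading is 2.0 N, so the cup is empty. Now I right it on the near rim.

Emit:
servo_tool --plan '[[[-0.008, 0, 0], 0], [[-0.022, 0, 0], 0], [[-0.04, 0, 0], 0], [[-0.06, 0, 0], 0], [[-0.078, 0, 0], 0], [[-0.092, 0, 0], 0], [[-0.1, 0, 0], 0], [[-0.1, 0, 0], 0]]'

```text
time_s: 40.27
eef_pos: [0.4094, -0.2079, 0.2079]
orientation: [0.999, 0.038, -0.001, -0.0]
contact_force: [-0.8, 2.1, -1.8]
width: 0.718
finger_force: 29.8
```

Emit:
servo_tool --plan '[[[0, 0, 0.008], 0], [[0, 0, 0.018], 0], [[0, 0, 0.026], 0], [[0, 0, 0.032], 0], [[-0.002, 0, 0.037], 0], [[-0.005, 0, 0.042], 0], [[-0.005, 0, 0.042], 0]]'

```text
time_s: 40.85
eef_pos: [0.4058, -0.2086, 0.1662]
orientation: [0.999, 0.039, -0.001, 0.0]
contact_force: [-7.7, 0.8, 9.8]
width: 0.716
finger_force: 30.0
```

```bash
python3 tilt.py|tail -1; python3 -c "
from mv import *
print(status.read_state()['joints'])"
```

```text
tilt -60.27390339747279 F [-7.6743  0.7604  9.7838] [ 0.4058 -0.2086  0.1662]
[ 0.5171  0.2444 -0.1316  2.1138  0.0463  0.7886 -1.137 ]
```

Emit:
servo_tool --plan '[[[-0.001, 0, 0.004], 0], [[-0.002, 0, 0.008], 0], [[-0.003, 0, 0.012], 0], [[-0.004, 0, 0.016], 0], [[-0.004, 0, 0.021], 0], [[-0.004, 0, 0.021], 0]]'

```text
time_s: 41.4
eef_pos: [0.4004, -0.209, 0.1445]
orientation: [0.999, 0.038, -0.003, -0.0]
contact_force: [-9.9, -0.8, 6.5]
width: 0.718
finger_force: 30.0
```

```bash
python3 tilt.py|tail -1
```

```text
tilt -44.88870627644782 F [-9.874  -0.8254  6.4841] [ 0.4004 -0.209   0.1445]
```

Emit:
servo_tool --plan '[[[0, 0, 0.004], 0], [[0, 0, 0.008], 0], [[0.001, 0, 0.012], 0], [[0.002, 0, 0.016], 0], [[0.002, 0, 0.02], 0], [[0.002, 0, 0.02], 0]]'

```text
time_s: 41.95
eef_pos: [0.4015, -0.2089, 0.1239]
orientation: [0.999, 0.038, -0.004, -0.001]
contact_force: [-9.4, -0.5, 4.0]
width: 0.715
finger_force: 30.0
```

```bash
python3 tilt.py
```

```text
[[161.  202.  355.   67.7 -22.9]
 [176.  201.  356.   61.8 -26.4]
 [191.  200.  356.   55.9 -28.9]
 [206.  199.  357.   50.2 -32.2]
 [221.  199.  358.   44.5 -34.7]
 [236.  198.  359.   39.1 -37.9]
 [251.  197.  359.   33.5 -40.3]
 [266.  196.  361.   28.6 -44. ]]
tilt -26.957292636101343 F [-9.4494 -0.523   4.0412] [ 0.4015 -0.2089  0.1239]
```

Emit:
servo_tool --plan '[[[0.001, 0, 0.004], 0], [[0.002, 0, 0.008], 0], [[0.003, 0, 0.012], 0], [[0.005, 0, 0.016], 0], [[0.006, 0, 0.018], 0], [[0.006, 0, 0.018], 0]]'

```text
time_s: 42.5
eef_pos: [0.4073, -0.2084, 0.1058]
orientation: [0.999, 0.038, -0.004, -0.001]
contact_force: [-10.8, -1.9, 4.0]
width: 0.716
finger_force: 30.0
```

```bash
python3 tilt.py
```

```text
[[189.  189.  368.   59.8 -44.3]
 [204.  190.  367.   54.2 -44.6]
 [219.  190.  367.   48.9 -46.2]
 [234.  190.  366.   43.3 -47.2]
 [249.  191.  366.   37.7 -48.2]
 [264.  192.  365.   31.8 -48.7]
 [279.  192.  366.   26.6 -50.9]
 [294.  192.  365.   20.9 -51.9]]
tilt -10.855208925255452 F [-10.761   -1.9228   3.9939] [ 0.4073 -0.2084  0.1058]
```

Emit:
servo_tool --plan '[[[0.002, 0, 0.003], 0], [[0.003, 0, 0.006], 0], [[0.005, 0, 0.009], 0], [[0.006, 0, 0.011], 0], [[0.006, 0, 0.011], 0]]'

```text
time_s: 42.97
eef_pos: [0.4138, -0.2079, 0.0949]
orientation: [0.999, 0.038, -0.003, -0.001]
contact_force: [-8.8, -1.5, 2.6]
width: 0.717
finger_force: 30.0
```

```bash
python3 tilt.py
```

```text
[[221.  181.  376.   51.2 -56. ]
 [236.  182.  374.   45.8 -56. ]
 [251.  184.  373.   40.2 -56. ]
 [266.  185.  371.   34.5 -56. ]
 [281.  186.  371.   29.2 -57. ]
 [296.  188.  369.   22.8 -56.5]
 [311.  189.  368.   16.9 -57. ]
 [326.  191.  367.   10.4 -57. ]]
tilt -1.994103177577125 F [-8.7892 -1.4645  2.6001] [ 0.4138 -0.2079  0.0949]
```

Emit:
servo_tool --plan '[[[-0.006, 0, -0.003], 0], [[-0.012, 0, -0.012], 0], [[-0.015, 0, -0.03], 0], [[-0.015, 0, -0.06], 0], [[-0.01, 0, -0.095], 0], [[0, 0, -0.13], 0], [[0.01, 0, -0.155], 0], [[0.02, 0, -0.165], 0]]'

```text
time_s: 43.68
eef_pos: [0.4388, -0.2061, 0.2661]
orientation: [0.999, 0.039, 0.003, 0.002]
contact_force: [-0.1, 0.6, -2.7]
width: 0.718
finger_force: 30.0
```

Run:
```python
from mv import *
s=status.read_state();print(heading(s),s["contact_force"],s["joints"])
calls([(.45,-.16,.26,-50,6),(.48,-.09,.26,-8,6),(.51,0,.26,34,6),(.54,.11,.26,70,6),(.555,.185,.26,91,6),(.555,.185,.05,91,8)])
```

```text
-85.50032526711963 [-0.1182  0.5569 -2.7312] [ 0.5025  0.156  -0.1465  1.9573  0.0269  1.0225 -1.1483]
[np.float64(0.015), np.float64(-0.045), np.float64(0.006)] -35.5 rows 6 per-row mm 8.0 deg -5.9
[np.float64(0.068), np.float64(-0.034), np.float64(-0.0)] -42 rows 6 per-row mm 12.7 deg -7.0
[np.float64(0.093), np.float64(0.017), np.float64(-0.0)] -42 rows 6 per-row mm 15.8 deg -7.0
[np.float64(0.074), np.float64(0.086), np.float64(-0.0)] -36 rows 6 per-row mm 19.0 deg -6.0
[np.float64(0.012), np.float64(0.076), np.float64(-0.0)] -21 rows 6 per-row mm 12.7 deg -3.5
[np.float64(0.0), np.float64(0.0), np.float64(0.21)] 0 rows 8 per-row mm 26.3 deg 0.0
```

Emit:
servo_tool --plan '[[[0.002, -0.007, 0], -5], [[0.005, -0.015, 0], -11], [[0.008, -0.023, 0], -17], [[0.01, -0.03, 0.002], -23], [[0.013, -0.038, 0.004], -29], [[0.015, -0.045, 0.006], -35.5]]'

```text
time_s: 44.18
eef_pos: [0.4482, -0.1588, 0.2556]
orientation: [0.939, 0.345, 0.0, -0.0]
contact_force: [0.2, 1.8, -3.6]
width: 0.717
finger_force: 30.0
```

Emit:
servo_tool --plan '[[[0.011, -0.006, 0], -7], [[0.023, -0.011, 0], -14], [[0.034, -0.017, 0], -21], [[0.045, -0.023, 0], -28], [[0.057, -0.028, 0], -35], [[0.068, -0.034, 0], -42]]'

```text
time_s: 44.68
eef_pos: [0.4785, -0.0891, 0.2557]
orientation: [0.753, 0.658, 0.0, 0.0]
contact_force: [-0.4, 1.9, -2.8]
width: 0.722
finger_force: 30.0
```

Emit:
servo_tool --plan '[[[0.015, 0.003, 0], -7], [[0.031, 0.006, 0], -14], [[0.046, 0.008, 0], -21], [[0.062, 0.011, 0], -28], [[0.078, 0.014, 0], -35], [[0.093, 0.017, 0], -42]]'

```text
time_s: 45.18
eef_pos: [0.5081, 0.001, 0.2557]
orientation: [0.467, 0.884, 0.0, -0.0]
contact_force: [-0.4, 1.6, -2.9]
width: 0.716
finger_force: 30.0
```

Emit:
servo_tool --plan '[[[0.012, 0.014, 0], -6], [[0.025, 0.029, 0], -12], [[0.037, 0.043, 0], -18], [[0.049, 0.057, 0], -24], [[0.062, 0.072, 0], -30], [[0.074, 0.086, 0], -36]]'

```text
time_s: 45.68
eef_pos: [0.538, 0.1104, 0.2556]
orientation: [0.171, 0.985, 0.0, -0.0]
contact_force: [-0.5, 1.4, -2.4]
width: 0.719
finger_force: 30.0
```

Emit:
servo_tool --plan '[[[0.003, 0.018, 0], -5], [[0.006, 0.036, 0], -10], [[0.009, 0.054, 0], -15], [[0.011, 0.068, 0], -19], [[0.012, 0.076, 0], -21], [[0.012, 0.076, 0], -21], [[0.012, 0.076, 0], -21]]'

```text
time_s: 46.27
eef_pos: [0.5526, 0.1843, 0.2553]
orientation: [-0.008, 1.0, -0.0, -0.0]
contact_force: [-1.0, 0.9, -2.5]
width: 0.714
finger_force: 30.0
```

Emit:
servo_tool --plan '[[[0, 0, 0.015], 0], [[0, 0, 0.045], 0], [[0, 0, 0.08], 0], [[0, 0, 0.115], 0], [[0, 0, 0.15], 0], [[0, 0, 0.18], 0], [[0, 0, 0.2], 0], [[0, 0, 0.21], 0]]'

```text
time_s: 46.93
eef_pos: [0.5514, 0.182, 0.0426]
orientation: [-0.007, 1.0, -0.001, -0.002]
contact_force: [-1.1, 0.6, -3.6]
width: 0.719
finger_force: 30.0
```

```bash
python3 tilt.py|tail -2
python3 - <<'E'
from mv import *
s=status.read_state();print(heading(s))
calls([(.555,.185,.03,91,6)])
E
```

```text
[324.  190.  366.   11.2 -56.8]]
tilt -0.9907241442388194 F [-1.0964  0.6032 -3.5942] [0.5514 0.182  0.0426]
90.82361855479806
[np.float64(-0.004), np.float64(0.003), np.float64(0.012)] -0.2 rows 6 per-row mm 2.2 deg -0.0
```

Emit:
servo_tool --plan '[[[-0.002, 0.001, 0.004], 0], [[-0.003, 0.001, 0.008], 0], [[-0.004, 0.001, 0.012], 0], [[-0.004, 0.001, 0.015], 0], [[-0.004, 0.001, 0.016], 0], [[-0.004, 0.001, 0.016], 0]]'

```text
time_s: 47.48
eef_pos: [0.557, 0.1856, 0.0298]
orientation: [-0.008, 1.0, -0.0, 0.0]
contact_force: [-0.3, 1.0, -2.4]
width: 0.714
finger_force: 30.0
```

Emit:
servo_tool --plan '[[[0, 0, 0.002], 0], [[0, 0, 0.003], 0], [[0, 0, 0.003], 0]]'

```text
time_s: 47.73
eef_pos: [0.557, 0.1857, 0.0266]
orientation: [-0.008, 1.0, -0.0, 0.0]
contact_force: [-0.7, 1.7, -1.5]
width: 0.715
finger_force: 30.0
```

Force is starting to change; a little further, then release.

Emit:
servo_tool --plan '[[[0, 0, 0.001], 0], [[0, 0, 0.002], 0], [[0, 0, 0.002], 0]]'

```text
time_s: 47.98
eef_pos: [0.557, 0.1857, 0.0262]
orientation: [-0.008, 1.0, -0.001, 0.0]
contact_force: [-4.8, -0.4, 10.8]
width: 0.717
finger_force: 30.0
```

Emit:
servo_tool --plan '[[[0, 0, 0], 0], [[0, 0, 0], 0], [[0, 0, 0], 0], [[0, 0, 0], 0], [[0, 0, 0], 0]]' --grip 0

```text
time_s: 48.4
eef_pos: [0.5568, 0.1857, 0.0244]
orientation: [-0.008, 1.0, 0.0, -0.0]
contact_force: [0.2, 1.2, -0.4]
width: 0.995
finger_force: 0.0
```

```bash
python3 tilt.py|sed -n '1p;8,9p'
```

```text
[[224.  179.  380.   51.1 -59.1]
 [329.  189.  369.   10.9 -59.4]]
tilt -1.922004577814965 F [ 0.1697  1.2145 -0.3548] [0.5568 0.1857 0.0244]
```

Emit:
servo_tool --plan '[[[0, 0, -0.01], 0], [[0, 0, -0.03], 0], [[0, 0, -0.06], 0], [[0, 0, -0.1], 0], [[0, 0, -0.14], 0], [[0, 0, -0.18], 0], [[0, 0, -0.21], 0], [[0, 0, -0.235], 0]]'

```text
time_s: 49.12
eef_pos: [0.5572, 0.1862, 0.2634]
orientation: [-0.009, 1.0, 0.0, 0.002]
contact_force: [0.3, 1.3, -2.3]
width: 1.0
finger_force: 0.0
```

```bash
python3 tilt.py|sed -n '1p;3p;5p;8,9p'
python3 - <<'E'
from mv import *
s=status.read_state();print(heading(s))
# post now at about (.6675,-.0628); tool y tangent heading
calls([(.60,.12,.27,50,6),(.64,.02,.27,10,6),(.6675,-.0628,.27,-20,6),(.6675,-.0628,.184,-20,5)])
E
```

```text
[[173.  248.  308.   35.  167.7]
 [203.  249.  307.    1.2 169. ]
 [233.  250.  306.  -34.9 170.3]
90.99473004025522
[np.float64(-0.04), np.float64(-0.068), np.float64(-0.002)] 41.0 rows 6 per-row mm 13.1 deg 6.8
[np.float64(-0.095), np.float64(-0.051), np.float64(-0.0)] 40 rows 6 per-row mm 18.0 deg 6.7
[np.float64(-0.086), np.float64(0.013), np.float64(-0.0)] 30 rows 6 per-row mm 14.5 deg 5.0
[np.float64(0.0), np.float64(0.0), np.float64(0.086)] 0 rows 5 per-row mm 17.2 deg 0.0
```

Emit:
servo_tool --plan '[[[-0.007, -0.011, 0], 7], [[-0.013, -0.023, 0], 14], [[-0.02, -0.034, 0], 21], [[-0.027, -0.045, 0], 28], [[-0.033, -0.057, 0], 35], [[-0.04, -0.068, -0.004], 41]]'

```text
time_s: 49.67
eef_pos: [0.5976, 0.1176, 0.2633]
orientation: [0.345, 0.939, -0.0, -0.001]
contact_force: [-0.6, 2.3, -0.2]
width: 1.0
finger_force: 0.0
```

Emit:
servo_tool --plan '[[[-0.016, -0.009, 0], 7], [[-0.032, -0.017, 0], 14], [[-0.048, -0.026, 0], 21], [[-0.063, -0.034, 0], 27], [[-0.079, -0.043, 0], 34], [[-0.095, -0.051, 0], 40]]'

```text
time_s: 50.17
eef_pos: [0.6379, 0.0176, 0.264]
orientation: [0.645, 0.764, 0.0, -0.0]
contact_force: [0.4, 2.6, -1.1]
width: 0.999
finger_force: 0.0
```

Emit:
servo_tool --plan '[[[-0.015, 0.002, 0], 5], [[-0.032, 0.005, 0], 10], [[-0.05, 0.008, 0], 16], [[-0.068, 0.01, 0], 22], [[-0.08, 0.012, 0], 27], [[-0.086, 0.013, 0], 30], [[-0.086, 0.013, 0], 30]]'

```text
time_s: 50.75
eef_pos: [0.6657, -0.0663, 0.2636]
orientation: [0.82, 0.572, -0.0, 0.0]
contact_force: [-1.5, 2.1, -1.8]
width: 0.998
finger_force: 0.0
```

Run:
```python
from mv import *
from h import cams,ray,plane
import cv2
s=status.read_state();print(heading(s))
im=cams.get_image("wrist");h=cv2.cvtColor(im,cv2.COLOR_RGB2HSV)
m=cv2.inRange(h,(0,150,60),(8,255,255))|cv2.inRange(h,(172,150,60),(180,255,255));n,l,st,c=cv2.connectedComponentsWithStats(m)
for k in range(1,n):
    if st[k,4]>60: print(st[k],c[k],plane(ray("wrist",*c[k],s),.17))
calls([(.6675,-.0628,.184,-20,5)])
```

```text
-20.248001705146336
[271 204  15  27 331] [278.0514 217.3293] [ 0.6683 -0.0598  0.17  ]
[np.float64(0.003), np.float64(0.001), np.float64(0.08)] -0.0 rows 5 per-row mm 15.9 deg -0.0
```

Emit:
servo_tool --plan '[[[0.002, 0.001, 0.015], 0], [[0.004, 0.001, 0.035], 0], [[0.004, 0.001, 0.055], 0], [[0.004, 0.001, 0.072], 0], [[0.004, 0.001, 0.08], 0], [[0.004, 0.001, 0.08], 0]]'

```text
time_s: 51.3
eef_pos: [0.6665, -0.0598, 0.1815]
orientation: [0.819, 0.574, -0.001, -0.002]
contact_force: [-1.0, 2.1, 0.8]
width: 0.999
finger_force: 0.0
```

Emit:
servo_tool --plan '[[[0, 0, 0], 0], [[0, 0, 0], 0], [[0, 0, 0], 0], [[0, 0, 0], 0], [[0, 0, 0], 0], [[0, 0, 0], 0], [[0, 0, 0], 0], [[0, 0, 0], 0]]' --grip 1

```text
time_s: 51.97
eef_pos: [0.668, -0.0609, 0.1837]
orientation: [0.819, 0.573, 0.0, 0.0]
contact_force: [-0.5, 2.5, 0.1]
width: 0.445
finger_force: 0.0
```

Emit:
servo_tool --plan '[[[0, 0, 0], 0], [[0, 0, 0], 0], [[0, 0, 0], 0], [[0, 0, 0], 0], [[0, 0, 0], 0]]'

```text
time_s: 52.38
eef_pos: [0.6677, -0.0608, 0.1835]
orientation: [0.819, 0.573, -0.0, -0.0]
contact_force: [-1.1, 1.7, 0.5]
width: 0.14
finger_force: 30.0
```

Emit:
servo_tool --plan '[[[0, -0.005, 0], -2], [[0, -0.01, 0], -4], [[-0.001, -0.019, 0], -8], [[-0.003, -0.029, 0], -12], [[-0.005, -0.038, 0], -16], [[-0.008, -0.047, 0], -20]]'

```text
time_s: 52.88
eef_pos: [0.6208, -0.053, 0.1835]
orientation: [0.706, 0.708, -0.0, 0.001]
contact_force: [0.4, -0.9, -1.3]
width: 0.144
finger_force: 30.0
```

Emit:
servo_tool --plan '[[[0, -0.01, 0], -4], [[-0.001, -0.019, 0], -8], [[-0.003, -0.029, 0], -12], [[-0.005, -0.038, 0], -16], [[-0.008, -0.047, 0], -20]]'

```text
time_s: 53.3
eef_pos: [0.5739, -0.0615, 0.1835]
orientation: [0.573, 0.82, -0.0, 0.001]
contact_force: [0.8, -0.6, -2.3]
width: 0.143
finger_force: 30.0
```

Emit:
servo_tool --plan '[[[0, -0.01, 0], -4], [[-0.001, -0.019, 0], -8], [[-0.003, -0.029, 0], -12], [[-0.005, -0.038, 0], -16], [[-0.008, -0.047, 0], -20]]'

```text
time_s: 53.72
eef_pos: [0.5329, -0.0854, 0.1835]
orientation: [0.422, 0.907, -0.0, 0.001]
contact_force: [2.8, -1.8, -6.2]
width: 0.145
finger_force: 30.0
```

Emit:
servo_tool --plan '[[[0, -0.01, 0], -4], [[-0.001, -0.019, 0], -8], [[-0.003, -0.029, 0], -12], [[-0.005, -0.038, 0], -16], [[-0.008, -0.047, 0], -20]]'

```text
time_s: 54.13
eef_pos: [0.5024, -0.1215, 0.1835]
orientation: [0.258, 0.966, -0.0, 0.001]
contact_force: [3.8, -0.6, -6.7]
width: 0.143
finger_force: 30.0
```

Emit:
servo_tool --plan '[[[0, -0.01, 0], -4], [[-0.001, -0.019, 0], -8], [[-0.003, -0.029, 0], -12], [[-0.005, -0.038, 0], -16], [[-0.008, -0.047, 0], -20]]'

```text
time_s: 54.55
eef_pos: [0.4858, -0.1657, 0.1835]
orientation: [0.086, 0.996, -0.0, 0.001]
contact_force: [3.8, 1.5, -4.6]
width: 0.143
finger_force: 30.0
```

Emit:
servo_tool --plan '[[[0, -0.007, 0], -3], [[-0.001, -0.014, 0], -6], [[-0.002, -0.021, 0], -9], [[-0.002, -0.026, 0], -11], [[-0.002, -0.026, 0], -11]]'

```text
time_s: 54.97
eef_pos: [0.4833, -0.1923, 0.1835]
orientation: [-0.008, 1.0, -0.0, 0.001]
contact_force: [3.4, -0.5, -5.2]
width: 0.142
finger_force: 30.0
```

Emit:
servo_tool --plan '[[[0, -0.004, 0], -2], [[0, -0.008, 0], -3], [[0, -0.01, 0], -4], [[0, -0.01, 0], -4]]'

```text
time_s: 55.3
eef_pos: [0.4836, -0.2012, 0.1835]
orientation: [-0.043, 0.999, -0.0, 0.001]
contact_force: [5.5, 0.3, -7.6]
width: 0.142
finger_force: 30.0
```

Emit:
servo_tool --plan '[[[0, -0.003, 0], -1], [[0, -0.006, 0], -2], [[0, -0.006, 0], -2]]'

```text
time_s: 55.55
eef_pos: [0.4839, -0.2046, 0.1835]
orientation: [-0.061, 0.998, 0.002, 0.001]
contact_force: [3.4, 6.0, -4.8]
width: 0.143
finger_force: 30.0
```

Emit:
servo_tool --plan '[[[0, -0.002, 0], 0], [[0, -0.004, 0], 0], [[0, -0.005, 0], 0], [[0, -0.005, 0], 0]]'

```text
time_s: 55.88
eef_pos: [0.484, -0.2048, 0.1834]
orientation: [-0.063, 0.998, 0.004, -0.001]
contact_force: [0.8, 15.8, -0.4]
width: 0.144
finger_force: 30.0
```

Emit:
servo_tool --plan '[[[0, 0, 0], 0], [[0, 0, 0], 0], [[0, 0, 0], 0], [[0, 0, 0], 0], [[0, 0, 0], 0]]' --grip 0

```text
time_s: 56.3
eef_pos: [0.4835, -0.2122, 0.1837]
orientation: [-0.06, 0.998, -0.0, -0.0]
contact_force: [0.5, 1.5, -0.1]
width: 0.485
finger_force: 0.0
```

Emit:
servo_tool --plan '[[[0, 0.004, -0.015], 0], [[0, 0.004, -0.04], 0], [[0, 0.004, -0.07], 0], [[0, 0.004, -0.1], 0], [[0, 0.004, -0.1], 0]]'

```text
time_s: 56.72
eef_pos: [0.4861, -0.2086, 0.2892]
orientation: [-0.06, 0.998, -0.003, 0.004]
contact_force: [0.9, 1.7, -0.3]
width: 0.845
finger_force: 0.0
```

Run:
```python
from h import *
import cv2
s=status.read_state()
im=cams.get_image("wrist");h=cv2.cvtColor(im,cv2.COLOR_RGB2HSV)
m=cv2.inRange(h,(0,150,60),(8,255,255))|cv2.inRange(h,(172,150,60),(180,255,255));n,l,st,c=cv2.connectedComponentsWithStats(m)
for k in range(1,n):
    if st[k,4]>60:
        q=plane(ray("wrist",*c[k],s),.17);print(st[k],q,np.degrees(np.arctan2(q[1]+.191,q[0]-.6205)))
t=cams.get_image("top");h=cv2.cvtColor(t,cv2.COLOR_RGB2HSV);m=cv2.inRange(h,(100,90,20),(125,255,255))[180:240,230:300]
v,u=np.where(m);print("cup top view: cols",u.min()+230,u.max()+230,"rows",v.min()+180,v.max()+180)
```

```text
[ 22 193  24  23 411] [ 0.5041 -0.4411  0.17  ] -114.96569217734933
[277 202  15  24 244] [ 0.4852 -0.2048  0.17  ] -174.19528476951857
cup top view: cols 240 273 rows 194 231
```

```bash
python3 -c "
from plant import bot
print(bot.sign_off())"
```

```text
the job is handed in; nothing more can be done
None
```

I handed the job in at about 57 s: all eight balls are in the hopper (the empty cup weighed about 2 N), the cup stands upright on its mat, and the cover is pushed shut against its stop.

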